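# Shut the portion cutter's guard and lock its length stop at the mark

### The arm

A 6-joint arm with a two-finger parallel gripper is mounted at the origin on a cart in front of the work surface, level with it; the furniture and walls round the work are solid. World frame = base frame: x ahead of the robot, y to its left, z up, the work surface at z = 0. Lengths are in m, angles in rad, forces in N, time in s.
With the tool pointing down it reaches from about 0.375 to 0.9 m from the base axis. Payload 3.1 kg.
Tool frame: the origin (TCP) lies midway between the tips of the shut fingers; the grasp point (between the pads) lies 19 mm behind it; z points along the fingers, y is the direction in which the jaws open and shut (so a half turn about z gives the same grasp; the last joint's range is limited). The gripper opens to 85 mm and grips with 20 to 120 N. Pads are 22 mm wide; open, the fingers measure 114 mm over their backs; the gripper's body (76 mm by 85 mm) begins 54 mm behind the grasp point. The pads swing forward as they close: fully open they stand 13 mm farther back than shut.
Start: joints at [-1.524, 0.527, 1.433, -0, 1.181, -0.178], TCP at [0.139, -0.609, 0.231] pointing down, gripper open.
Joint ranges: [-3.08, 3.08], [-0.75, 2.2], [0.22, 2.44], [-1.43, 4.57], [0, 2.65], [-2.85, 2.85]. Speed limits (rad/s): [2.79, 2.79, 3.14, 3.14, 3.14, 3.14].

### API

Orientations are given as a unit quaternion [x, y, z, w].
In Python, from station import manip gives the robot as it stands.
- The arm moves only by the tool servo_tool, never from a script. Its argument "increments" is a list of rows, each an object with "hand": the closure, from 0 (fully open) to 1 (shut); "travel": the shift along the tool's x, y, z in mm, a list of three; "yaw": the turn about the tool's z in degrees. A call has 1 to 20 rows; each row shifts and turns the commanded pose from where the row before left it, along the tool's axes as they then stand; what a row does not reach is not made up. A row lasts 1/10 s, in which the tool goes at most 50 mm and 8.59 degrees, less where a joint would pass 70% of its speed; a pose out of reach is approached as far as the arm can. A call with a gripper value outside its range is refused whole. The fingers move at their own pace and stop on an object; "newtons" is the grip in N (left out, the last holds). Time passes only in rows, so rows that do not move let the fingers close. It gives the time, the measured TCP pose, the force and the opening at its end, in the units of the state.
- manip.sense(): the state, without advancing time (a new reading comes with each control period).
- manip.snapshot(name): name is "scene" or "side" or "wrist"; returns a dict with "pixels" (420x560x3 uint8, blue, green, red), "fx", "fy", "cx", "cy" (pixels), "R" (3x3) and "t" (3): a world point X has camera coordinates R X + t. Camera axes: x right, y down, z forward; pixel columns grow to the right and rows downward; lengths in m; the calibration is good to about 2 mm. A picture is of the moment at which its call begins. There is no depth.
- manip.sign_off(): hands the job in, once; it reports no verdict.
The state is a dict: "t": time; "q": joint angles; "qd": joint speeds; "tau": joint torques, N m; "tcp_pos": TCP position; "tool_rot": TCP orientation; "force": force on the tool from outside, world axes, zero at the start; "ft_torque": the same for the moment, N m; "finger_gap": opening from 0.0 (shut) to 1.0 (fully open).
Only numpy, scipy, OpenCV 4.12 (cv2) and the standard library are available. Lean on these libraries where they do the work, as an engineer would, in place of code of your own. Each camera call takes 0.05 s, during which the arm holds its last target.

### The job

Gently lower the open guard lid of the portion cutter until it is fully shut. Then pull the spring-loaded stop leg out until its pointer lines up with the index clip and, holding it there, squeeze the cam lever fully shut against the leg's fixed grip post; the lever may be shut only at the mark. Finish while still holding the leg at the mark with the lever shut, the index clip not shifted, and the things standing round about left alone.

Things in the scene. Friction and masses are not known exactly. Their poses are not given: they have to be found in the camera images.
- cutter: Portion cutter, fixed: a white trough 140 x 180 mm (x, y), with a rail leaving its right-hand (-y) wall along its own -y for 0.27 m and a scale bar (10 mm wide, top 15 mm high) 50 mm in front (-x) of the rail. Origin: centre of the trough's underside on the worktop; x points from its front to its hinge side, z up. Place and yaw differ each time.
- guard_lid (a joint): Opening angle of the grey guard lid (180 mm wide, 5 mm thick; front edge 148 mm from the hinge, its 60 mm wide black lip 162 mm), hinged on the trough's far (+x) rim. 0 = shut, flat on the trough, top 68 mm above the worktop; starts open at 0.9 to 1.25. Stiff hinge: it stays where it is left; 2 to 5 N on its outer (upper) face near the front edge turn it down.
- lid_hinge (a point): Middle of the lid's hinge line, 65.5 mm above the worktop; the hinge line runs along the cutter's y. Its axes are those of the cutter.
- lid_press (a point): Point on the outer (upper) face of the lid, 105 mm from the hinge, mid-width; its z axis is the outer face's normal, its -x points from the hinge to the front edge.
- stop_leg: Sliding stop leg on the rail; origin on the worktop under the middle of its flange, axes as the cutter's. From its start beside the trough it slides up to 155 mm along the cutter's -y. A spring pulls it back with 3 to 6 N and returns it whenever let go; even the shut lever does not stop that, so it must be held. Black carriage 64 mm wide (x), top 41 mm high.
- leg_flange (a point): Middle of the leg's flange, 66 mm high: an upright aluminium plate across the carriage, 100 mm (cutter's x) by 6 mm (y), from 41 to 91 mm high. Fingers lowered on its trough (+y) side, one either side of post and lever, can push it along -y to pull the leg out.
- leg_grip (a point): Middle of the grip formed by the fixed post and the shut lever (together 24 mm along the cutter's x, outer faces 12 mm either side), 66 mm high, 14 mm on the trough side of the flange's middle (11 mm from its face). The aluminium post is 12 mm thick, at x 1 to 13 mm from here; it runs from the flange 30 mm towards the trough, 41 to 88 mm high.
- leg_pointer (a point): Tip line of the thin pointer (2 mm wide) at the front of the stop leg, 30 mm above the worktop, in line with the flange's middle plane, 55 mm in front of it.
- cam_lever (a joint): Angle of the black cam lever on the leg: a bar 11 mm thick, 44 to 84 mm high, in front (-x) of the post, turning on an upright pin 49 mm on the trough side of the flange's middle; free end by the flange. 0 = shut, parallel to the post; starts at 0.28 to 0.36, free end swung to -x, its outer face up to 28 mm in front of leg_grip. About 3 N moves it; it stays where left.
- lever_tip (a point): Point on the outer (front) face of the cam lever near its free end, 36 mm from the pin, 66 mm above the worktop.
- mark (a point): Upright line (2 mm wide, top 26 mm high) of the small steel index clip on the scale bar, 61 mm in front of the rail's middle; axes as the cutter's. The leg is at the mark when its pointer and this line have the same y in the cutter's frame. The clip starts 60 to 125 mm from the pointer's start; only friction holds it.
- tin: Bystander: food tin 75 mm across, 58 mm high; origin centre of underside.
- ramekin: Bystander: white ramekin 69 mm across, 46 mm high; origin centre of underside.
- timer: Bystander: kitchen timer 68 x 68 x 38 mm; origin centre of underside.
- jam_jar: Bystander: jam jar 69 mm across, 99 mm high; origin centre of underside.

How it is judged:
On the way, in this order (a step that is already met when the one before it is completed fails the run):
1. the guard lid is shut (value of joint guard_lid below 0.06 rad), for 0.3 s.
2. the leg is held by the fingers at the mark, the lever still open (y of leg_pointer in the frame of mark between -0.006 and 0.006 m and value of joint cam_lever above 0.18 rad and contact force between the fingers and stop_leg above 1 N), for 0.2 s.
3. the lever is shut, the leg held at the mark (y of leg_pointer in the frame of mark between -0.006 and 0.006 m and value of joint cam_lever below 0.07 rad and contact force between the fingers and stop_leg above 2 N), for 0.3 s.
At the end, for the whole second after the job is handed in: Guard lid shut (under 0.06 rad); the stop leg's pointer within 6 mm of the index clip's line; cam lever shut (under 0.07 rad); the fingers still hold the leg (over 2 N) and it is at rest (all of step 3 and value of joint guard_lid below 0.06 rad and linear speed of stop_leg below 0.01 m/s); the arm keeps its last pose, push and grip.
It fails at once if the lid was slammed (over 3.5 rad/s) (velocity of joint guard_lid below -3.5 rad/s).
It fails at once if the lever was shut (under 0.12 rad) with the leg more than 12 mm from the mark (value of joint cam_lever below 0.12 rad and not (y of leg_pointer in the frame of mark between -0.012 and 0.012 m)).
It fails at once if the index clip was shifted by more than 5 mm (distance of mark from where it was at the start of the episode above 0.005 m).
It fails at once if the tin, ramekin, timer or jam jar was moved by more than 20 mm or tipped (distance of any of tin, ramekin, timer, jam_jar from where it was at the start of the episode above 0.02 m or angle between any of tin, ramekin, timer, jam_jar's own z axis and vertical above 0.3 rad).
It also fails if it takes over 48 s, if anything falls off the work surface, if the arm or the gripper's body presses on something with over 40 N, if the wrist force passes 120 N, or if a joint passes its speed limit or range.

## Working session

There is one attempt and no reset: what is moved stays moved. The work goes in short steps, Python scripts to look and compute and a tool call to move; the robot and the scene stay as the last step left them, time stands still between calls to the robot, and variables do not carry over. Pictures are saved under pics/ and viewed, and the job is handed in when it is done.

Besides the shell and the picture viewer there is one more tool, called after ">>>" as name(argument=value, ...) on one line, values as JSON. servo_tool: Moves the arm, as the interface text tells. Its arguments: {"type":"object","properties":{"increments":{"type":"array","items":{"type":"object","properties":{"hand":{"type":"number"},"travel":{"type":"array","items":{"type":"number"}},"yaw":{"type":"number"}}}},"newtons":{"type":"number"}},"required":["increments"]}

```bash
ls; mkdir -p pics
cat > h.py <<'E'
import numpy as np, cv2, pickle
from station import manip
def snap(n,fn):
    s=manip.snapshot(n); cv2.imwrite(f'pics/{fn}.png',np.array(s['pixels'])); pickle.dump(s,open(f'pics/{fn}.pkl','wb')); return s
def load(fn): return pickle.load(open(f'pics/{fn}.pkl','rb'))
def ray(s,u,v):
    R=np.array(s['R']);t=np.array(s['t']); d=R.T@np.array([(u-s['cx'])/s['fx'],(v-s['cy'])/s['fy'],1]); return -R.T@t,d
def atz(s,u,v,z):
    c,d=ray(s,u,v); return c+d*(z-c[2])/d[2]
def proj(s,X):
    p=np.array(s['R'])@np.array(X)+np.array(s['t']); return np.array([s['fx']*p[0]/p[2]+s['cx'],s['fy']*p[1]/p[2]+s['cy']])
def crop(fn,out,x0,y0,x1,y1,k):
    im=cv2.imread(f'pics/{fn}.png')[y0:y1,x0:x1]; cv2.imwrite(f'pics/{out}.png',cv2.resize(im,None,fx=k,fy=k,interpolation=cv2.INTER_CUBIC))
E
python3 - <<'E'
from h import *
for n in ['scene','side','wrist']:
    s=snap(n,n+'0'); R=np.array(s['R']); print(n,-R.T@np.array(s['t']),R[2],s['fx'])
print(manip.sense())
E
```

```text
pics
scene [ 0.25389186 -0.64443721  0.83344584] [ 0.30238605  0.60117181 -0.73969935] 401.5967519655483
side [-0.29336203  0.04115334  0.89308025] [ 0.7131713  -0.05634793 -0.6987214 ] 391.0622818418253
wrist [ 0.21409652 -0.59226463  0.37356093] [-0.29266626 -0.0650272  -0.95400101] 301.1840239065
{'t': 0.15, 'q': array([-1.52450766e+00,  5.28268822e-01,  1.43361237e+00, -2.83459880e-05,
        1.18139797e+00, -1.78499280e-01]), 'qd': array([ 0.00168181, -0.0010577 , -0.00192478, -0.00040516,  0.00059688,
       -0.00038377]), 'tau': array([ 5.40151791e-05, -4.42744839e+01, -1.78275901e+01, -3.49682250e-04,
        5.63251800e-03, -8.73777509e-06]), 'tcp_pos': array([ 0.13930782, -0.60871158,  0.23054707]), 'tool_rot': array([ 9.93689485e-01,  1.12162808e-01,  4.26241709e-05, -8.42278009e-04]), 'force': array([-0.46216488, -0.10359969, -0.30730618]), 'ft_torque': array([ 0.06354557, -0.01729626, -0.03189659]), 'finger_gap': 0.9940956008680257}
```

View pics/scene0.png

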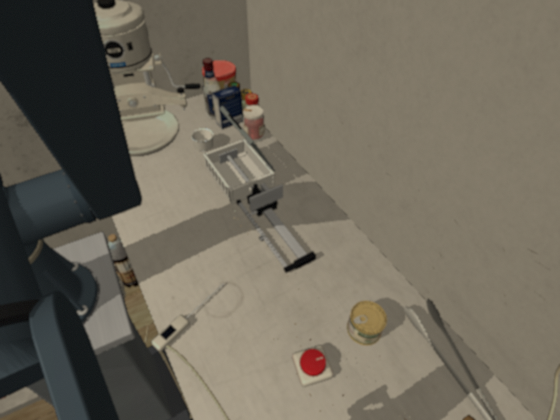

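View pics/side0.png

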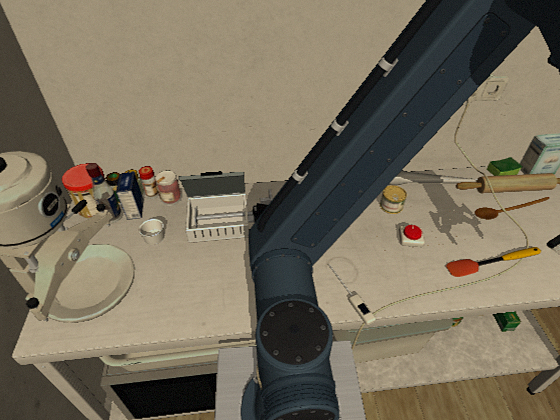

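View pics/wrist0.png

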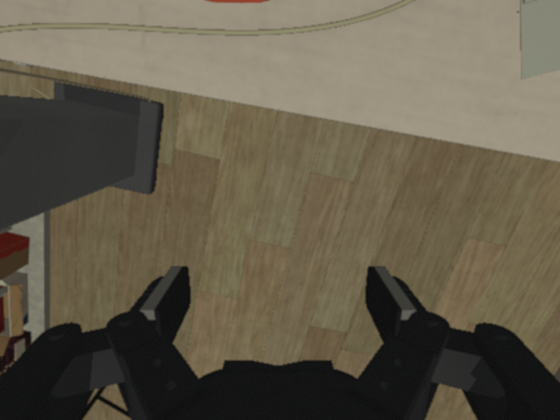

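The scene view shows the trough around (240,168), the lid standing open behind it, the leg at (262,198), the rail running to (300,262), the tin at (366,322) and the timer at (312,365). The side view shows the trough at (215,215), with the arm hiding the leg.

Run:
```python
from h import *
crop('scene0','c1',190,90,330,280,4)
crop('side0','c2',130,150,270,250,5)
crop('scene0','c3',225,170,295,230,11)
s=load('scene0')
for n,u,v,z in [('nearL',211,178,.06),('trough corner back?',275,180,.06),('railend',300,262,.02),('tin',366,315,.058),('timer',312,365,.03),('cup',202,140,.046),('jar',254,118,.09)]: print(n,atz(s,u,v,z))
```

```text
nearL [0.46236724 0.15804939 0.06      ]
trough corner back? [0.61709154 0.0694356  0.06      ]
railend [ 0.55957501 -0.17622204  0.02      ]
tin [ 0.60257593 -0.37690049  0.058     ]
timer [ 0.4560394  -0.40685545  0.03      ]
cup [0.5027492  0.34626221 0.046     ]
jar [0.67143188 0.31977042 0.09      ]
```

View pics/c1.png

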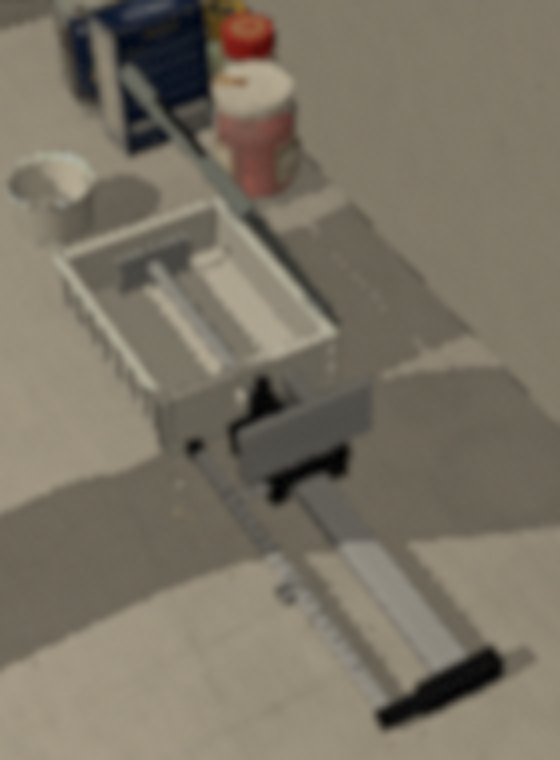

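View pics/c2.png

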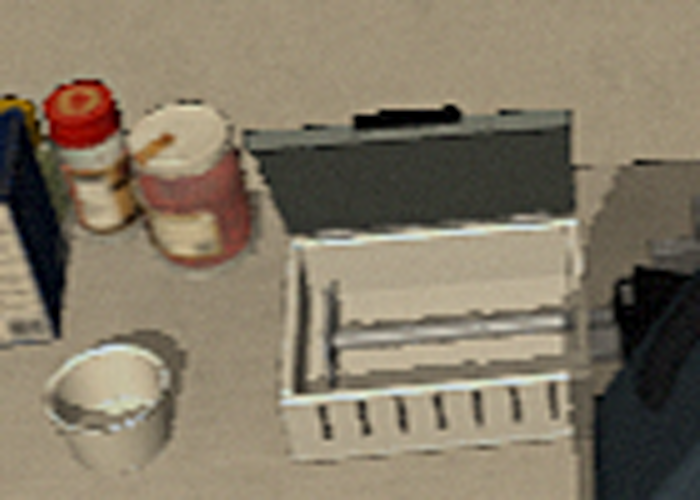

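View pics/c3.png

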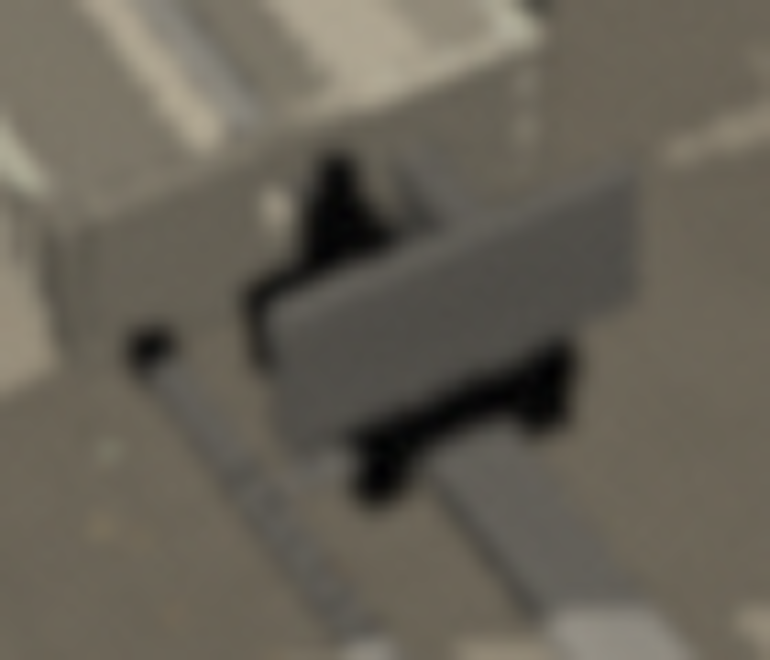

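```bash
cat > fit.py <<'E'
from h import *
from scipy.optimize import least_squares
s=load('scene0'); d=load('side0')
obs=[]
for (u,v),X in [((60,262),(-.07,.09)),((157,392),(-.07,-.09)),((337,328),(.07,-.09)),((218,205),(.07,.09))]:
    obs.append((s,(190+u/4,90+v/4),X))
for (u,v),X in [((282,400),(-.07,.09)),((570,378),(-.07,-.09)),((577,220),(.07,-.09)),((290,240),(.07,.09))]:
    obs.append((d,(130+u/5,150+v/5),X))
def W(p,X):
    c,si=np.cos(p[2]),np.sin(p[2]); return np.array([p[0]+c*X[0]-si*X[1],p[1]+si*X[0]+c*X[1],X[2]])
zr=.063
f=lambda p:np.concatenate([proj(a,W(p,(*X,zr)))-uv for a,uv,X in obs])
if __name__=='__main__':
    for sub in [slice(0,4),slice(4,8),slice(0,8)]:
        o=obs[sub]; g=lambda p:np.concatenate([proj(a,W(p,(*X,zr)))-uv for a,uv,X in o])
        r=least_squares(g,[.55,.1,0]); print(r.x,r.x[2]*57.3,r.fun.round(1))
    p=r.x
    im=cv2.imread('pics/scene0.png')
    # index clip at c1 (288,592)
    u,v=190+288/4,90+590/4
    X=atz(s,u,v,.022); c,si=np.cos(p[2]),np.sin(p[2]); dd=X[:2]-p[:2]; print('clip local',c*dd[0]+si*dd[1],-si*dd[0]+c*dd[1])
    def L(u,v,z):
        X=atz(s,u,v,z);dd=X[:2]-p[:2]; return np.array([c*dd[0]+si*dd[1],-si*dd[0]+c*dd[1]]).round(4)
    for n,a in {'flange TL':(273,305,.091),'flange TR':(637,175,.091)}.items(): print(n,L(225+a[0]/11,170+a[1]/11,a[2]))
    print('rail end',L(190+385/4,90+715/4,.015),L(190+498/4,90+660/4,.02))
    # lid
    for n,uv in {'TL':(245,132),'TR':(570,112)}.items():
        u,v=130+uv[0]/5,150+uv[1]/5
        yl=.09 if n=='TL' else -.09
        for a in np.arange(.8,1.4,.05):
            Xl=(.07-.148*np.cos(a),yl,.0655+.148*np.sin(a)); print(n,round(a,2),(proj(d,W(p,Xl))-[u,v]).round(1))
E
python3 fit.py
```

```text
[0.55330262 0.17818643 0.05812063] 3.3303120694249415 [-2.  -2.1  0.7  3.   0.6  0.9  0.6 -3. ]
[0.54639364 0.17836695 0.02890871] 1.6564693174661451 [-2.7  0.3  3.   0.5  0.2 -0.5 -0.5 -1. ]
[0.55106743 0.17827249 0.04580382] 2.6245588232190533 [-2.5 -2.2 -0.6  3.2 -0.3  1.4  0.4 -2.7 -2.1 -0.5  3.4 -1.1 -0.1 -1.8
 -0.7 -1.7]
clip local -0.05275249249368585 -0.24398301886700818
flange TL [-0.0427 -0.1641]
flange TR [ 0.0521 -0.1693]
rail end [-0.0449 -0.3518] [ 0.0343 -0.3547]
TL 0.8 [-0.5 16.3]
TL 0.85 [-0.7 13.6]
TL 0.9 [-0.9 10.9]
TL 0.95 [-1.   8.2]
TL 1.0 [-1.1  5.6]
TL 1.05 [-1.2  3.1]
TL 1.1 [-1.2  0.6]
TL 1.15 [-1.2 -1.9]
TL 1.2 [-1.2 -4.3]
TL 1.25 [-1.2 -6.6]
TL 1.3 [-1.2 -8.8]
TL 1.35 [ -1.1 -10.9]
TR 0.8 [ 0.6 15.6]
TR 0.85 [ 0.4 13. ]
TR 0.9 [ 0.2 10.3]
TR 0.95 [-0.   7.7]
TR 1.0 [-0.2  5.2]
TR 1.05 [-0.4  2.7]
TR 1.1 [-0.6  0.2]
TR 1.15 [-0.7 -2.2]
TR 1.2 [-0.9 -4.5]
TR 1.25 [-1.1 -6.8]
TR 1.3 [-1.2 -8.9]
TR 1.35 [ -1.4 -11. ]
```

>>> servo_tool(increments=[{"hand": 0.3, "travel": [25, -29, -8], "yaw": 0}, {"hand": 0.3, "travel": [25, -29, -8], "yaw": 0}, {"hand": 0.3, "travel": [25, -29, -8], "yaw": 0}, {"hand": 0.3, "travel": [25, -29, -8], "yaw": 0}, {"hand": 0.3, "travel": [25, -29, -8], "yaw": 0}, {"hand": 0.3, "travel": [25, -29, -8], "yaw": 0}, {"hand": 0.3, "travel": [25, -29, -8], "yaw": 0}, {"hand": 0.3, "travel": [25, -29, -8], "yaw": 0}, {"hand": 0.3, "travel": [25, -29, -8], "yaw": 0}, {"hand": 0.3, "travel": [25, -29, -8], "yaw": 0}, {"hand": 0.3, "travel": [25, -29, -5], "yaw": 0}, {"hand": 0.3, "travel": [25, -29, 0], "yaw": 0}, {"hand": 0.3, "travel": [25, -29, 0], "yaw": 0}, {"hand": 0.3, "travel": [25, -29, 0], "yaw": 0}, {"hand": 0.3, "travel": [25, -29, 0], "yaw": 0}, {"hand": 0.3, "travel": [25, -29, 0], "yaw": 0}, {"hand": 0.3, "travel": [25, -29, 0], "yaw": 0}, {"hand": 0.3, "travel": [25, -29, 0], "yaw": 0}, {"hand": 0.3, "travel": [25, -29, 0], "yaw": 0}, {"hand": 0.3, "travel": [25, -29, 0], "yaw": 0}])

```text
t: 2.15
tcp_pos: [0.4978, 0.0692, 0.3161]
tool_rot: [0.994, 0.112, -0.0, 0.0]
force: [0.4, 0.6, -0.0]
finger_gap: 0.703
```

>>> servo_tool(increments=[{"hand": 0.3, "travel": [0, 0, 0], "yaw": -8}, {"hand": 0.3, "travel": [0, 0, 0], "yaw": -8}, {"hand": 0.3, "travel": [0, 0, 0], "yaw": -8}, {"hand": 0.3, "travel": [0, 0, 0], "yaw": -8}, {"hand": 0.3, "travel": [0, 0, 0], "yaw": -8}, {"hand": 0.3, "travel": [0, 0, 0], "yaw": -8}, {"hand": 0.3, "travel": [0, 0, 0], "yaw": -8}, {"hand": 0.3, "travel": [0, 0, 0], "yaw": -8}, {"hand": 0.3, "travel": [0, 0, 0], "yaw": -8}, {"hand": 0.3, "travel": [0, 0, 0], "yaw": -8}, {"hand": 0.3, "travel": [0, 0, 0], "yaw": 0}])

```text
t: 3.25
tcp_pos: [0.4972, 0.0676, 0.316]
tool_rot: [0.689, 0.725, -0.0, -0.0]
force: [-0.4, -0.1, 0.8]
finger_gap: 0.699
```

Run:
```python
from h import *
for n in ['scene','side','wrist']: snap(n,n+'1')
s=load('wrist1');R=np.array(s['R']);print(-R.T@np.array(s['t']),R)
q=manip.sense();print(q['t'],q['tcp_pos'],q['tool_rot'],q['q'],q['finger_gap'],q['force'])
```

```text
[0.49388112 0.14365235 0.45925507] [[ 0.99894315  0.04595004 -0.00108585]
 [ 0.04416003 -0.9529413   0.29992128]
 [ 0.01274664 -0.29965226 -0.95396333]]
3.4 [0.4973668  0.06762402 0.31620709] [ 6.90016267e-01  7.23793847e-01 -6.80335596e-05 -1.18154299e-04] [-8.78733987e-02  2.61700053e-01  1.62241050e+00  4.31710803e-05
  1.25775167e+00 -1.35659954e-01] 0.7027374677692804 [ 0.70764255 -1.03954716 -0.36818944]
```

View pics/wrist1.png

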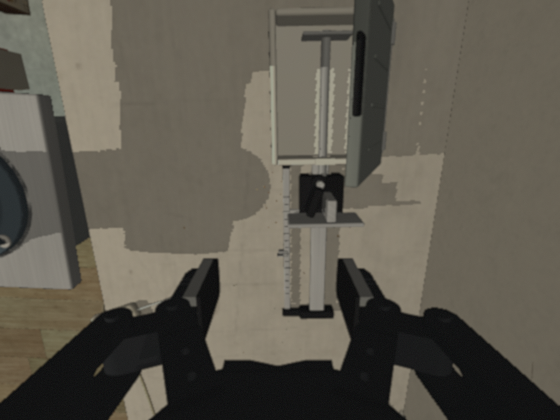

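View pics/side1.png

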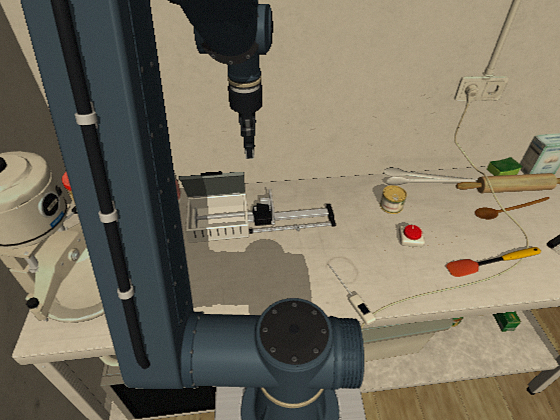

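View pics/scene1.png

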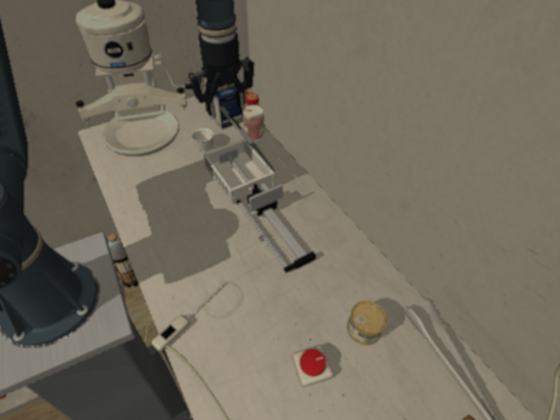

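The wrist view shows the trough at columns 270–350 and rows 10–165, and the lid edge-on at columns 350–395. The flange runs (288–363, 220), the clip is at about (283,252) on the scale bar, and the rail end is at row 312.

Run:
```python
from h import *
crop('wrist1','w1',260,0,400,150,5)
crop('wrist1','w2',265,150,385,270,6)
crop('side1','w3',180,160,345,245,4)
```

```text
(no output)
```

View pics/w1.png

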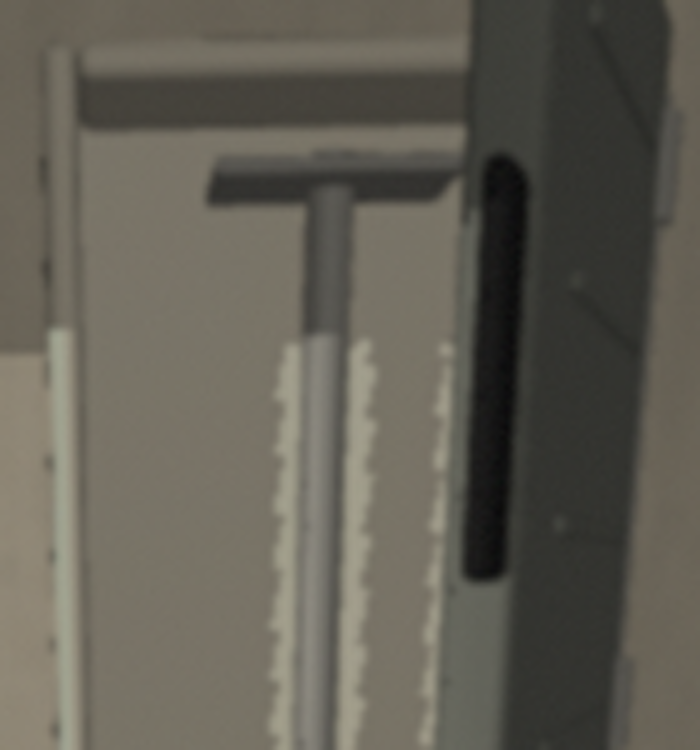

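View pics/w2.png

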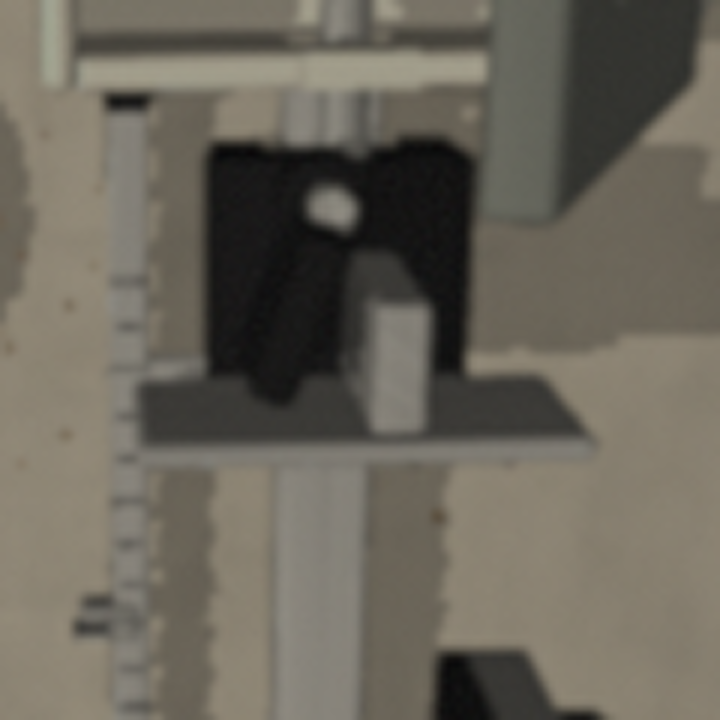

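View pics/w3.png

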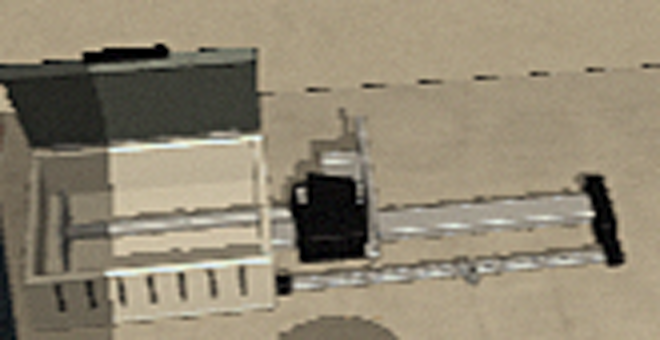

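```bash
cat > fit2.py <<'E'
from h import *
from scipy.optimize import least_squares
s=load('wrist1')
def W(p,X):
    c,si=np.cos(p[2]),np.sin(p[2]); return np.array([p[0]+c*X[0]-si*X[1],p[1]+si*X[0]+c*X[1],X[2]])
def L(p,X):
    c,si=np.cos(p[2]),np.sin(p[2]);d=np.array(X[:2])-p[:2]; return np.array([c*d[0]+si*d[1],-si*d[0]+c*d[1]])
w1=lambda a,b:(260+a/5,b/5); w2=lambda a,b:(265+a/6,150+b/6)
for z in (.06,.063):
  print('trough FR',atz(s,*w2(42,87),z),'FL',atz(s,*w1(48,48),z))
print('flange top L',atz(s,*w2(140,452),.091),'R',atz(s,*w2(595,447),.091))
print('pointer tip',atz(s,*w2(150,370),.03),'root',atz(s,*w2(205,364),.03))
print('clip L',atz(s,*w2(75,617),.02),'R',atz(s,*w2(140,620),.02), 'top',atz(s,*w2(105,617),.026))
print('bar top',atz(s,*w2(127,108),.015),'bar bottom',atz(s,*w2(130,705),.015))
print('post end: ',atz(s,*w2(368,300),.088),atz(s,*w2(430,300),.088),atz(s,*w2(375,430),.088),atz(s,*w2(430,430),.088))
print('pin',atz(s,*w2(332,208),.084),'lever tip',atz(s,*w2(272,390),.084))
print('rail L/R',atz(s,*w2(277,600),.02),atz(s,*w2(366,600),.02))
E
python3 fit2.py
```

```text
trough FR [0.48886613 0.08306469 0.06      ] FL [0.47893308 0.26045018 0.06      ]
trough FR [0.48890382 0.08351994 0.063     ] FL [0.4790454  0.25957256 0.063     ]
flange top L [0.51366957 0.00975994 0.091     ] R [0.61199647 0.01547453 0.091     ]
pointer tip [0.51820414 0.00938359 0.03      ] root [0.53177989 0.01157935 0.03      ]
clip L [ 0.50284328 -0.06351965  0.02      ] R [ 0.52018282 -0.06358976  0.02      ] top [ 0.510592   -0.06032368  0.026     ]
bar top [0.50944115 0.07203347 0.015     ] bar bottom [ 0.51919345 -0.09153749  0.015     ]
post end:  [0.56033834 0.04526286 0.088     ] [0.57351293 0.04587279 0.088     ] [0.56462815 0.01612404 0.088     ] [0.57658224 0.01667849 0.088     ]
pin [0.55153622 0.06395992 0.084     ] lever tip [0.54203292 0.02293486 0.084     ]
rail L/R [ 0.55617773 -0.05608991  0.02      ] [ 0.57977205 -0.05499277  0.02      ]
```

```bash
cat >> h.py <<'E'
P=np.array([.5537,.1771,.057])
def W(X,p=P):
    c,si=np.cos(p[2]),np.sin(p[2]); return np.array([p[0]+c*X[0]-si*X[1],p[1]+si*X[0]+c*X[1],X[2]])
def L(X,p=P):
    c,si=np.cos(p[2]),np.sin(p[2]);d=np.array(X[:2])-p[:2]; return np.array([c*d[0]+si*d[1],-si*d[0]+c*d[1]])
E
python3 - <<'E'
from h import *
s=load('wrist1');d=load('side0')
print('obs front-edge corners inner/outer', 265+487/6,150+215/6, 265+555/6,150+222/6, 'side', 130+245/5,150+132/5,130+570/5,150+112/5)
for a in (.9,1,1.05,1.1,1.15,1.2):
    f=lambda y,t:W((.07-.148*np.cos(a)+t*np.sin(a),y,.0655+.148*np.sin(a)+t*np.cos(a)))
    print(a,proj(s,f(-.09,-.0025)).round(1),proj(s,f(-.09,.0025)).round(1),proj(d,f(.09,0)).round(1),proj(d,f(-.09,0)).round(1))
print('wall/back edge', atz(s,440,200,0))
print('hinge',proj(s,W((.07,-.09,.0655))))
E
```

```text
obs front-edge corners inner/outer 346.1666666666667 185.83333333333334 357.5 187.0 side 179.0 176.4 244.0 172.4
0.9 [318.5 183. ] [323.1 183.6] [178.7 186.9] [244.7 181.9]
1 [332.7 184.8] [337.9 185.4] [178.5 181.6] [244.3 176.7]
1.05 [340.4 185.7] [345.8 186.3] [178.4 179.1] [244.  174.2]
1.1 [348.4 186.5] [354. 187.] [178.3 176.6] [243.8 171.8]
1.15 [356.8 187.3] [362.6 187.7] [178.2 174.1] [243.6 169.4]
1.2 [365.4 187.9] [371.4 188.4] [178.2 171.8] [243.4 167. ]
wall/back edge [0.7552933  0.03023753 0.        ]
hinge [379.24663395 163.82429128]
```

>>> servo_tool(increments=[{"hand": 1, "travel": [0, 0, 0], "yaw": -0.5}, {"hand": 1, "travel": [21, 25, 0], "yaw": 0}, {"hand": 1, "travel": [21, 25, 0], "yaw": 0}, {"hand": 1, "travel": [21, 25, 0], "yaw": 0}, {"hand": 1, "travel": [21, 25, 0], "yaw": 0}, {"hand": 1, "travel": [21, 25, 0], "yaw": 0}, {"hand": 1, "travel": [0, 0, 0], "yaw": 0}])

```text
t: 4.1
tcp_pos: [0.6185, 0.1823, 0.3155]
tool_rot: [0.685, 0.728, 0.001, 0.0]
force: [-0.2, -0.4, -0.2]
finger_gap: 0.0
```

Run:
```python
from h import *
for n in ['side','wrist']: snap(n,n+'2')
q=manip.sense();print(q['t'],q['tcp_pos'],L(q['tcp_pos']),q['tool_rot'],q['finger_gap'],q['force'])
```

```text
4.2 [0.61576983 0.18001461 0.31555676] [ 0.06213506 -0.00062619] [ 6.85772846e-01  7.27815107e-01 -7.81450764e-04 -4.04981803e-04] 0.0024029898488094315 [-0.35472553 -0.4226353  -0.15760004]
```

View pics/wrist2.png

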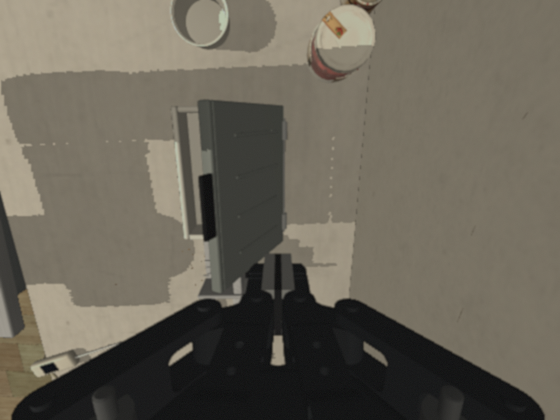

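View pics/side2.png

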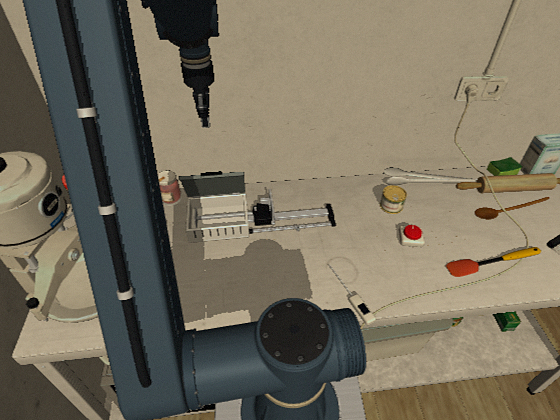

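The wrist view shows the closed fingertips at (280,265), to the right of and behind the lid, whose face spans (205–285, 100–290). The lid angle fits at about 1.1 rad, so I'm lowering behind it.

>>> servo_tool(increments=[{"hand": 1, "travel": [0, 0, 27], "yaw": 0}, {"hand": 1, "travel": [0, 0, 27], "yaw": 0}, {"hand": 1, "travel": [0, 0, 27], "yaw": 0}, {"hand": 1, "travel": [0, 0, 27], "yaw": 0}, {"hand": 1, "travel": [0, 0, 27], "yaw": 0}, {"hand": 1, "travel": [0, -6, 0], "yaw": 0}, {"hand": 1, "travel": [0, -6, 0], "yaw": 0}, {"hand": 1, "travel": [0, 0, 0], "yaw": 0}])

```text
t: 5.0
tcp_pos: [0.6036, 0.1788, 0.1832]
tool_rot: [0.686, 0.728, 0.001, 0.001]
force: [-0.1, 0.0, -0.3]
finger_gap: 0.003
```

Run:
```python
from h import *
snap('side','side3');snap('scene','scene3')
crop('side3','s3',130,100,270,250,4);crop('scene3','s4',190,70,310,220,4)
q=manip.sense();print(q['t'],q['tcp_pos'],L(q['tcp_pos']),q['force'])
# path plan
r=.125;pr=None
for a in np.linspace(1.1,-.02,20):
    x=.07-r*np.cos(a)+.0025*np.sin(a)+.015; z=.0655+r*np.sin(a)+.0025*np.cos(a)
    print(round(a,2),round(x,4),round(z,4), None if pr is None else (round((x-pr[0])*1e3,1),round(-(z-pr[1])*1e3,1))); pr=(x,z)
```

```text
5.1 [0.60489881 0.17910084 0.18347458] [ 0.05122965 -0.00091916] [-0.13497529  0.47937019 -0.36819148]
1.1 0.0305 0.178 None
1.04 0.024 0.1746 (np.float64(-6.5), np.float64(3.4))
0.98 0.0177 0.1708 (np.float64(-6.3), np.float64(3.8))
0.92 0.0116 0.1667 (np.float64(-6.1), np.float64(4.1))
0.86 0.0057 0.1622 (np.float64(-5.8), np.float64(4.5))
0.81 0.0002 0.1574 (np.float64(-5.6), np.float64(4.8))
0.75 -0.0051 0.1522 (np.float64(-5.3), np.float64(5.2))
0.69 -0.01 0.1467 (np.float64(-5.0), np.float64(5.5))
0.63 -0.0146 0.141 (np.float64(-4.6), np.float64(5.7))
0.57 -0.0189 0.135 (np.float64(-4.3), np.float64(6.0))
0.51 -0.0228 0.1288 (np.float64(-3.9), np.float64(6.2))
0.45 -0.0264 0.1223 (np.float64(-3.5), np.float64(6.5))
0.39 -0.0295 0.1156 (np.float64(-3.2), np.float64(6.7))
0.33 -0.0323 0.1088 (np.float64(-2.8), np.float64(6.8))
0.27 -0.0346 0.1018 (np.float64(-2.3), np.float64(7.0))
0.22 -0.0366 0.0947 (np.float64(-1.9), np.float64(7.1))
0.16 -0.0381 0.0875 (np.float64(-1.5), np.float64(7.2))
0.1 -0.0392 0.0802 (np.float64(-1.1), np.float64(7.3))
0.04 -0.0398 0.0729 (np.float64(-0.7), np.float64(7.3))
-0.02 -0.04 0.0655 (np.float64(-0.2), np.float64(7.4))
```

View pics/s3.png

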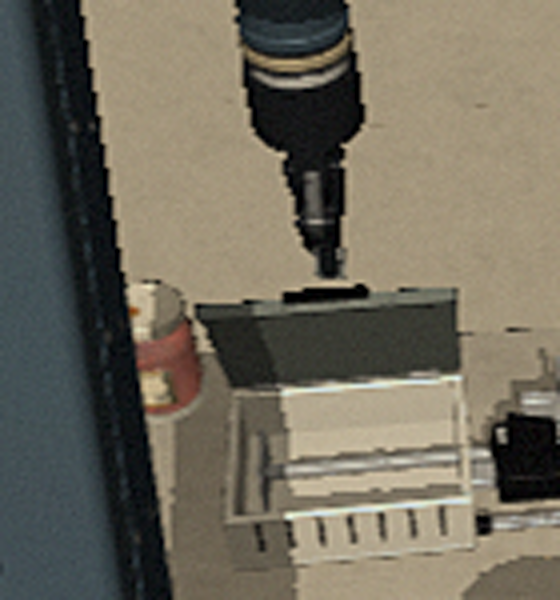

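View pics/s4.png

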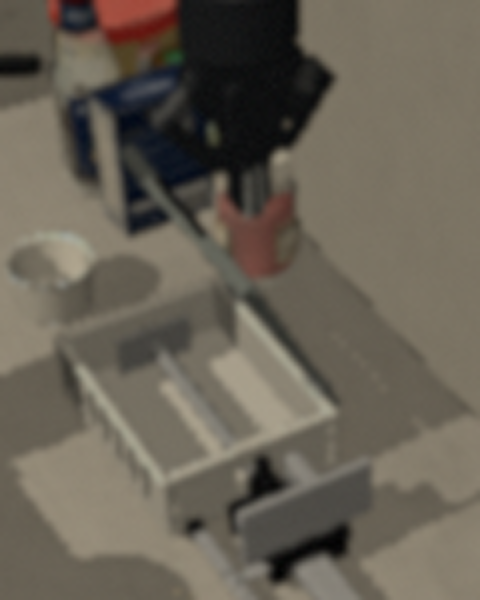

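The side view shows the fingertips at about (327,275) in the crop, behind and above the lid's lip. The scene view shows them behind the lid as well.

>>> servo_tool(increments=[{"hand": 1, "travel": [0, -5, 2], "yaw": 0}, {"hand": 1, "travel": [0, -5, 2], "yaw": 0}, {"hand": 1, "travel": [0, -5, 2], "yaw": 0}, {"hand": 1, "travel": [0, -5, 2], "yaw": 0}, {"hand": 1, "travel": [0, -6.5, 3.5], "yaw": 0}, {"hand": 1, "travel": [0, -6.3, 3.8], "yaw": 0}, {"hand": 1, "travel": [0, -6.1, 4.1], "yaw": 0}, {"hand": 1, "travel": [0, -5.8, 4.5], "yaw": 0}])

```text
t: 5.9
tcp_pos: [0.559, 0.1764, 0.1572]
tool_rot: [0.686, 0.728, 0.0, 0.0]
force: [0.5, -0.2, 1.3]
finger_gap: -0.001
```

Run:
```python
from h import *
snap('side','side4')
crop('side4','s5',130,100,270,250,4)
q=manip.sense();print(q['t'],q['tcp_pos'],L(q['tcp_pos']),q['force'])
```

```text
5.95 [0.55719566 0.17632165 0.15619471] [ 0.00344564 -0.00097623] [-0.07629205 -0.40946797  0.29526004]
```

View pics/s5.png

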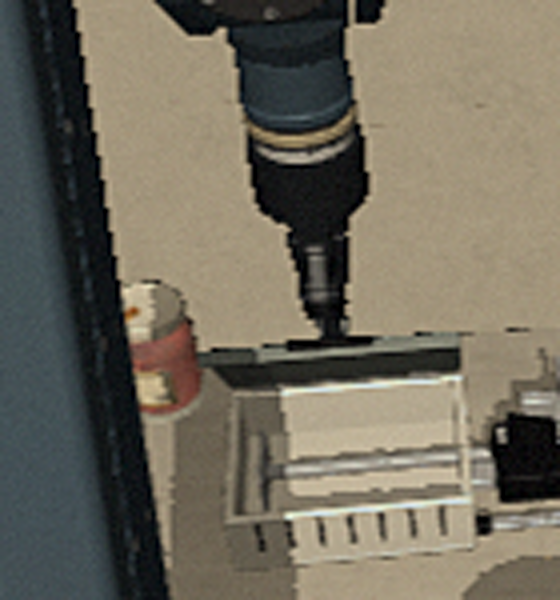

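The lid is turning down: its lip is now at about row 340 in the crop, directly under the fingertips. I'm continuing along the arc.

>>> servo_tool(increments=[{"hand": 1, "travel": [0, -5.5, 4.8], "yaw": 0}, {"hand": 1, "travel": [0, -5.3, 5.2], "yaw": 0}, {"hand": 1, "travel": [0, -5, 5.5], "yaw": 0}, {"hand": 1, "travel": [0, -4.6, 5.7], "yaw": 0}, {"hand": 1, "travel": [0, -4.3, 6], "yaw": 0}, {"hand": 1, "travel": [0, -3.9, 6.2], "yaw": 0}, {"hand": 1, "travel": [0, -3.5, 6.5], "yaw": 0}, {"hand": 1, "travel": [0, -3.2, 6.7], "yaw": 0}, {"hand": 1, "travel": [0, -2.8, 6.8], "yaw": 0}, {"hand": 1, "travel": [0, -2.3, 7], "yaw": 0}, {"hand": 1, "travel": [0, -1.9, 7.1], "yaw": 0}, {"hand": 1, "travel": [0, -1.5, 7.2], "yaw": 0}, {"hand": 1, "travel": [0, -1, 6], "yaw": 0}, {"hand": 1, "travel": [0, 0, 3], "yaw": 0}, {"hand": 1, "travel": [0, 0, 3], "yaw": 0}, {"hand": 1, "travel": [0, 0, 1.5], "yaw": 0}, {"hand": 1, "travel": [0, 0, 0], "yaw": 0}])

```text
t: 7.65
tcp_pos: [0.5146, 0.1739, 0.069]
tool_rot: [0.686, 0.728, -0.0, -0.0]
force: [-0.1, -0.1, -0.1]
finger_gap: -0.001
```

Run:
```python
from h import *
snap('side','side5')
crop('side5','s6',130,100,270,250,4)
q=manip.sense();print(q['t'],q['tcp_pos'],L(q['tcp_pos']),q['force'])
```

```text
7.7 [0.514858   0.17384816 0.0691973 ] [-0.03896417 -0.00103376] [ 0.27182198 -0.46816567  0.2333344 ]
```

View pics/s6.png

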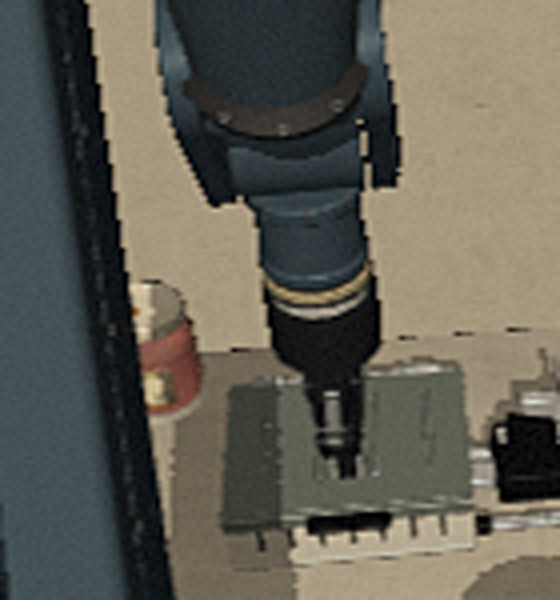

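>>> servo_tool(increments=[{"hand": 1, "travel": [0, 0, 1], "yaw": 0}, {"hand": 1, "travel": [0, 0, 1], "yaw": 0}, {"hand": 1, "travel": [0, 0, 1], "yaw": 0}, {"hand": 1, "travel": [0, 0, 1], "yaw": 0}, {"hand": 1, "travel": [0, 0, 0], "yaw": 0}])

```text
t: 8.2
tcp_pos: [0.5151, 0.1739, 0.0679]
tool_rot: [0.686, 0.728, 0.001, 0.001]
force: [-3.9, -0.3, 19.1]
finger_gap: 0.002
```

>>> servo_tool(increments=[{"hand": 1, "travel": [0, 0, -4], "yaw": 0}, {"hand": 1, "travel": [0, 0, -30], "yaw": 0}, {"hand": 1, "travel": [0, 0, -40], "yaw": 0}, {"hand": 0.18, "travel": [-20, 0, -40], "yaw": 0}, {"hand": 0.18, "travel": [-30, 10, -10], "yaw": 0}, {"hand": 0.18, "travel": [-30, 10, 0], "yaw": 0}, {"hand": 0.18, "travel": [-30, 10, 0], "yaw": 0}, {"hand": 0.18, "travel": [-33, 9, 0], "yaw": 0}, {"hand": 0.18, "travel": [0, 0, 0], "yaw": 0}, {"hand": 0.18, "travel": [0, 0, 0], "yaw": 0}])

```text
t: 9.2
tcp_pos: [0.562, 0.0328, 0.189]
tool_rot: [0.687, 0.727, -0.0, -0.0]
force: [-0.5, 0.3, -0.1]
finger_gap: 0.82
```

Run:
```python
from h import *
snap('wrist','wrist6');snap('side','side6')
crop('side6','s7',180,150,350,250,4)
q=manip.sense();print(q['t'],q['tcp_pos'],L(q['tcp_pos']),q['tool_rot'],q['force'],q['finger_gap'])
```

```text
9.3 [0.56133013 0.0341135  0.18891924] [-0.00052808 -0.14318897] [ 6.85799625e-01  7.27790070e-01 -2.46321896e-04 -6.54200328e-04] [ 0.20176836  0.43900099 -0.65166096] 0.8186730936256632
```

View pics/wrist6.png

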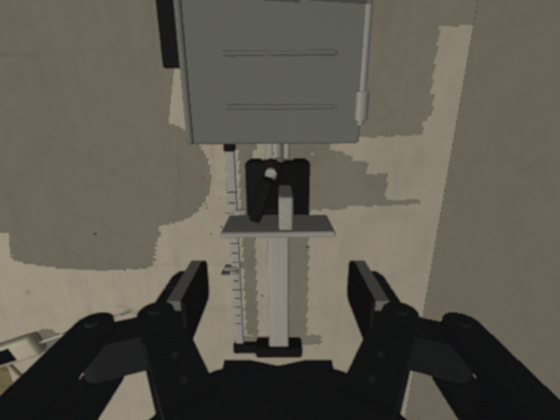

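View pics/s7.png

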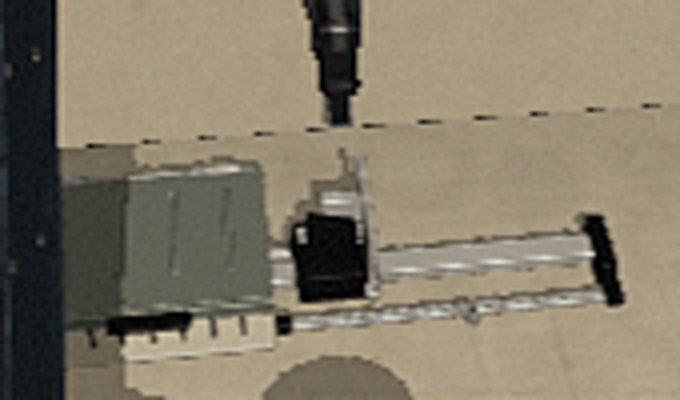

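The lid is flat on the trough. In the wrist view the flange runs (222–334, 228), the post is at (285,207), the lever at (263,195) and the clip at (230,269). I'm enlarging to refine these.

Run:
```python
from h import *
crop('wrist6','w6',205,140,345,290,5)
```

```text
(no output)
```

View pics/w6.png

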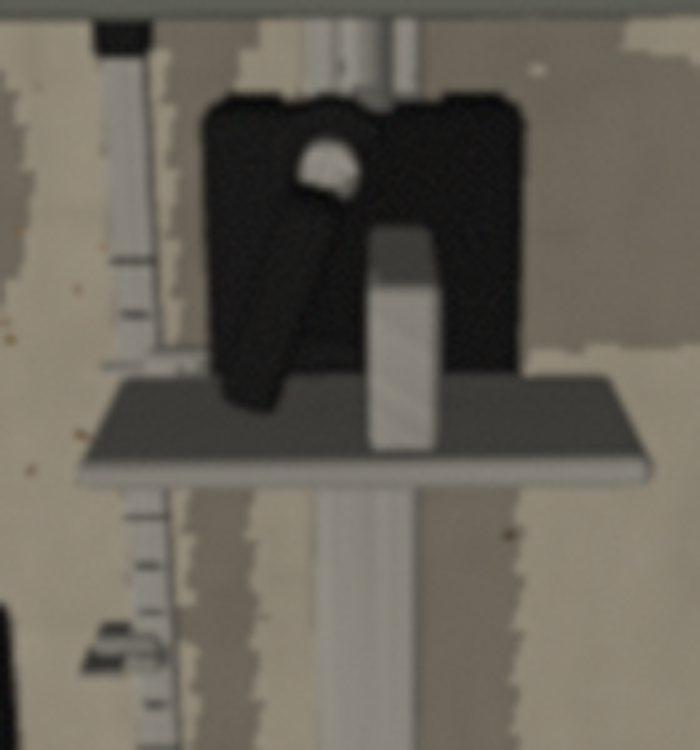

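Run:
```python
from h import *
s=load('wrist6'); g=lambda a,b,z:(L(atz(s,205+a/5,140+b/5,z))*1e3).round(1)
print('flange top',g(80,472,.091),g(650,470,.091))
print('post end far',g(370,285,.088),g(438,285,.088),'near',g(370,447,.088),g(436,447,.088))
print('lever tip',g(225,400,.084),g(272,410,.084),'pin',g(328,165,.084))
print('pointer',g(105,367,.03),g(150,364,.03),g(200,361,.03))
print('clip',g(100,645,.026),g(125,643,.026),g(115,632,.02),g(105,662,.02))
print('lid edge',g(-75,15,.068),g(780,15,.068))
```

```text
flange top [ -48.8 -164.8] [  49.1 -164.5]
post end far [   1.1 -132.4] [  12.4 -132.5] near [   1.1 -161.4] [  12.5 -161.4]
lever tip [ -24.2 -154.2] [ -16. -156.] pin [  -5.9 -112.9]
pointer [ -54.6 -165.4] [ -45.1 -164.8] [ -34.5 -164.1]
clip [ -59.9 -232.9] [ -54.3 -232.4] [ -57.5 -232.8] [ -60.2 -240.5]
lid edge [-75.3 -89.7] [ 71.4 -89.9]
```

>>> servo_tool(increments=[{"hand": 0.18, "travel": [1, 0.5, 30], "yaw": 0}, {"hand": 0.18, "travel": [0, 0, 30], "yaw": 0}, {"hand": 0.18, "travel": [0, 0, 30], "yaw": 0}, {"hand": 0.18, "travel": [0, 0, 20], "yaw": 0}, {"hand": 0.18, "travel": [0, 0, 15], "yaw": 0}, {"hand": 0.18, "travel": [0, 0, 14], "yaw": 0}, {"hand": 0.18, "travel": [0, 0, 0], "yaw": 0}])

```text
t: 10.0
tcp_pos: [0.5609, 0.0355, 0.0485]
tool_rot: [0.685, 0.728, -0.001, -0.002]
force: [0.2, -0.2, 1.3]
finger_gap: 0.825
```

Run:
```python
from h import *
snap('wrist','wrist7');snap('side','side7');snap('scene','scene7')
crop('side7','s8',180,150,350,250,4)
q=manip.sense();print(q['t'],q['tcp_pos'],L(q['tcp_pos']),q['tool_rot'],q['force'],q['finger_gap'])
```

```text
10.15 [0.5629904  0.03478431 0.05081146] [ 0.00116771 -0.14261383] [6.85698677e-01 7.27885294e-01 3.46419953e-04 4.50563006e-04] [-0.61944178  0.2931732  -0.01343977] 0.8199583553248161
```

View pics/wrist7.png

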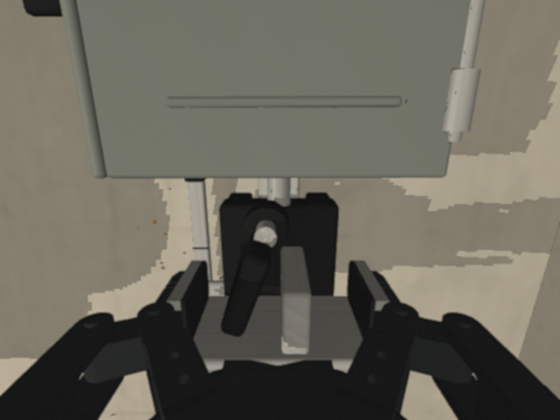

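View pics/s8.png

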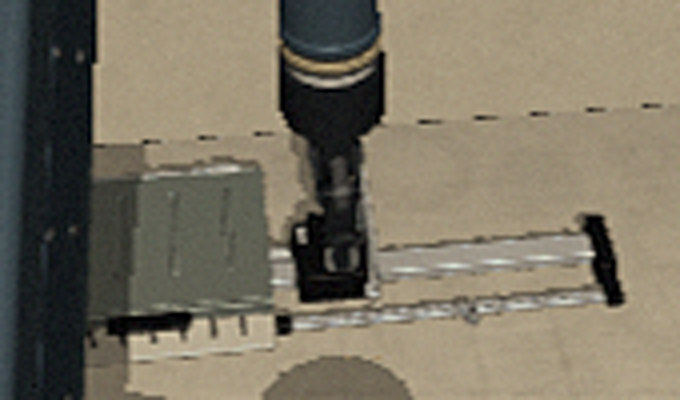

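The fingers straddle the lever and post with the flange just ahead of the pads. Now I'll pull the leg most of the way out.

>>> servo_tool(increments=[{"hand": 0.18, "travel": [-8, -0.5, 0], "yaw": 0}, {"hand": 0.18, "travel": [-8, 0, 0], "yaw": 0}, {"hand": 0.18, "travel": [-8, 0, 0], "yaw": 0}, {"hand": 0.18, "travel": [-8, 0, 0], "yaw": 0}, {"hand": 0.18, "travel": [-8, 0, 0], "yaw": 0}, {"hand": 0.18, "travel": [-8, 0, 0], "yaw": 0}, {"hand": 0.18, "travel": [-8, 0, 0], "yaw": 0}, {"hand": 0.18, "travel": [-6, 0, 0], "yaw": 0}, {"hand": 0.18, "travel": [-4, 0, 0], "yaw": 0}, {"hand": 0.18, "travel": [-3, 0, 0], "yaw": 0}, {"hand": 0.18, "travel": [-2, 0, 0], "yaw": 0}, {"hand": 0.18, "travel": [0, 0, 0], "yaw": 0}, {"hand": 0.18, "travel": [0, 0, 0], "yaw": 0}])

```text
t: 11.45
tcp_pos: [0.566, -0.0365, 0.05]
tool_rot: [0.686, 0.728, -0.0, -0.0]
force: [1.6, 3.8, 0.6]
finger_gap: 0.817
```

Run:
```python
from h import *
snap('wrist','wrist8');snap('side','side8');snap('scene','scene8')
crop('side8','s9',250,190,330,240,8);crop('scene8','sc9',225,190,325,275,7);crop('wrist8','w9',140,230,320,350,4)
q=manip.sense();print(q['t'],q['tcp_pos'],L(q['tcp_pos']),q['tool_rot'],q['force'],q['finger_gap'])
```

```text
11.6 [ 0.56594547 -0.03635074  0.05001122] [ 6.54784835e-05 -2.13801695e-01] [ 6.85856485e-01  7.27736740e-01 -1.99916925e-04 -2.82190787e-04] [1.39688636 3.91808855 0.81868728] 0.8176793019637261
```

View pics/wrist8.png

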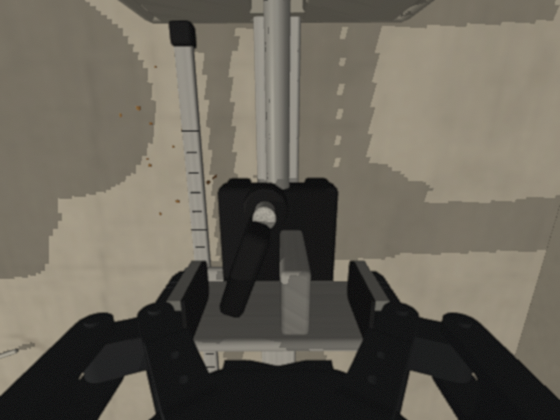

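View pics/s9.png

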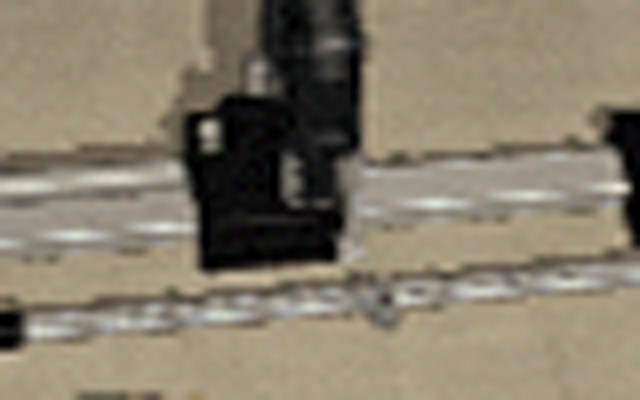

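View pics/sc9.png

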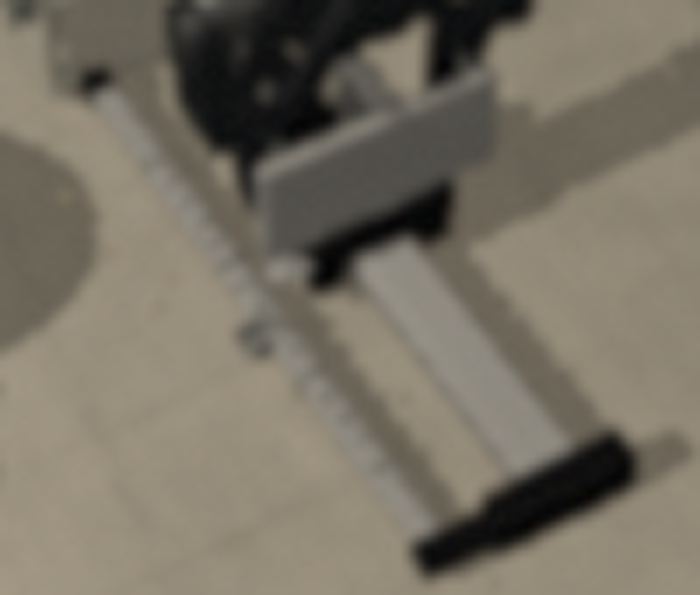

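Run:
```python
from h import *
for n,f,(x0,y0),k,pts in [('side','side8',(250,190),8,{'clip':(378,298,.02),'cliptop':(375,290,.026),'flange bottom front':(345,258,.041),'fl':(348,165,.091)}),
  ('scene','scene8',(225,190),7,{'clip':(255,338,.02),'cliptop':(257,328,.026),'pointer tip':(268,271,.03),'pointer mid':(290,268,.03),'flangeTL':(258,180,.091),'TR':(490,75,.091)})]:
    s=load(f)
    for m,(a,b,z) in pts.items(): print(n,m,(L(atz(s,x0+a/k,y0+b/k,z))*1e3).round(1))
    for y in (-.228,-.233,-.236,-.24):
        print(n,'pred: pointer',((proj(s,W((-.055,y,.03)))-[x0,y0])*k).round(),'mark',((proj(s,W((-.061,y,.026)))-[x0,y0])*k).round())
s=load('wrist8')
for y in (-.224,-.228,-.232): print(y,proj(s,W((-.055,y,.03))),proj(s,W((-.05,y,.091))),proj(s,W((-.05,y,.041))))
s=load('side1')
```

```text
side clip [ -62.3 -237. ]
side cliptop [ -63.6 -235.5]
side flange bottom front [ -59.8 -224.2]
side fl [ -60.6 -223.9]
side pred: pointer [352. 268.] mark [354. 287.]
side pred: pointer [366. 267.] mark [368. 286.]
side pred: pointer [373. 266.] mark [375. 285.]
side pred: pointer [384. 265.] mark [386. 284.]
scene clip [ -59.8 -242.1]
scene cliptop [ -59.1 -242.7]
scene pointer tip [ -44.2 -224.3]
scene pointer mid [ -36.5 -227.2]
scene flangeTL [ -50.1 -230.8]
scene TR [  46.5 -229.4]
scene pred: pointer [247. 289.] mark [233. 303.]
scene pred: pointer [254. 299.] mark [240. 312.]
scene pred: pointer [258. 304.] mark [244. 318.]
scene pred: pointer [263. 312.] mark [249. 325.]
-0.224 [186.37591573 266.5806367 ] [155.35408804 337.2857938 ] [189.55790189 275.78360314]
-0.228 [186.9700261  272.50907201] [156.52479726 345.30396455] [190.16606577 282.00936322]
-0.232 [187.55638523 278.3601602 ] [157.67316139 353.1690941 ] [190.76581467 288.14897919]
```

View pics/w9.png

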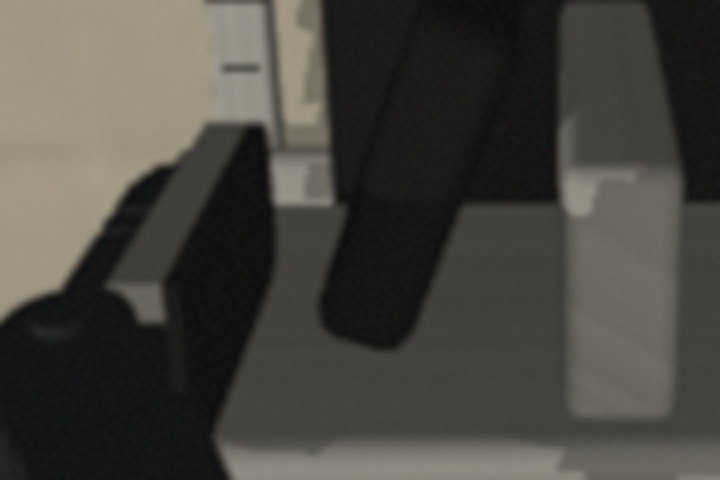

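Run:
```python
from h import *
crop('wrist6','z1',215,255,255,285,18)
crop('wrist1','z2',270,240,300,265,24)
crop('scene8','z3',250,215,285,250,16)
crop('side8','z4',280,205,315,240,16)
s=load('wrist6')
for y in (-.232,-.236,-.24):
  for z in (.015,.026): print(y,z,((proj(s,W((-.061,y,z)))-[215,255])*18).round(), ((proj(load('wrist1'),W((-.061,y,z)))-[270,240])*24).round(),((proj(load('scene8'),W((-.061,y,z)))-[250,215])*16).round(),((proj(load('side8'),W((-.061,y,z)))-[280,205])*16).round())
```

```text
-0.232 0.015 [191. 158.] [231. 203.] [147. 351.] [248. 371.]
-0.232 0.026 [163. 239.] [232. 273.] [145. 309.] [250. 332.]
-0.236 0.015 [195. 214.] [232. 257.] [159. 368.] [269. 369.]
-0.236 0.026 [166. 296.] [233. 328.] [157. 326.] [271. 330.]
-0.24 0.015 [198. 269.] [232. 312.] [171. 386.] [290. 367.]
-0.24 0.026 [169. 353.] [233. 384.] [169. 343.] [292. 328.]
```

View pics/z1.png

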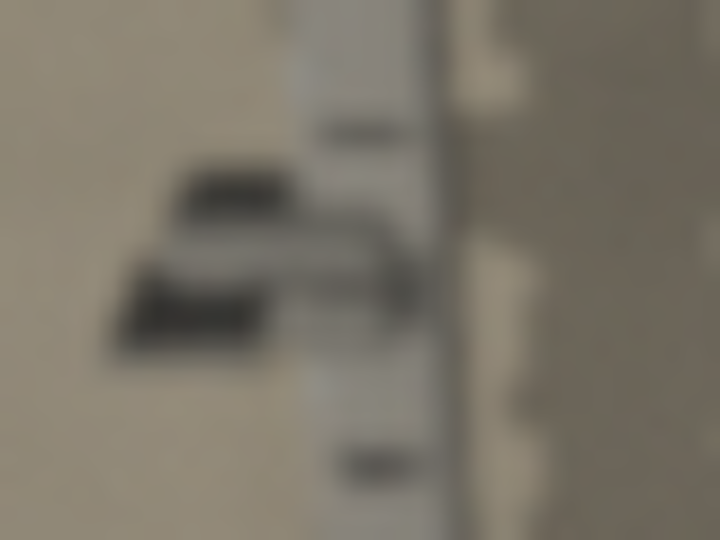

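View pics/z2.png

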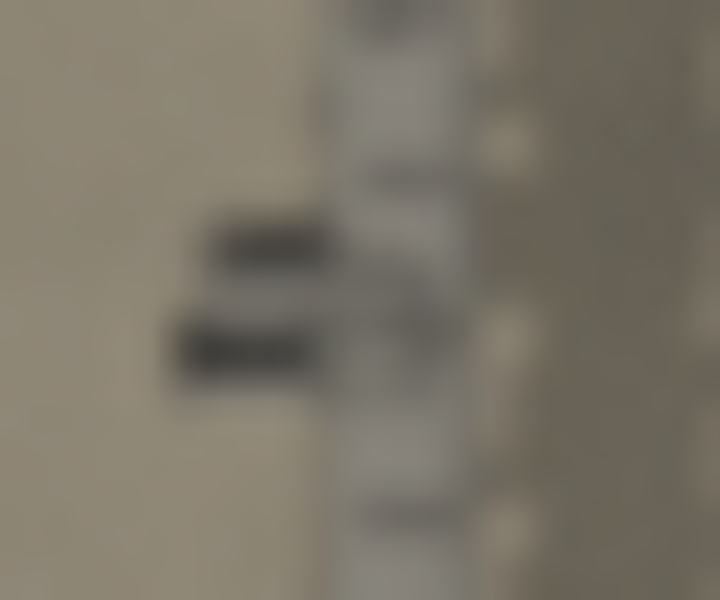

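View pics/z3.png

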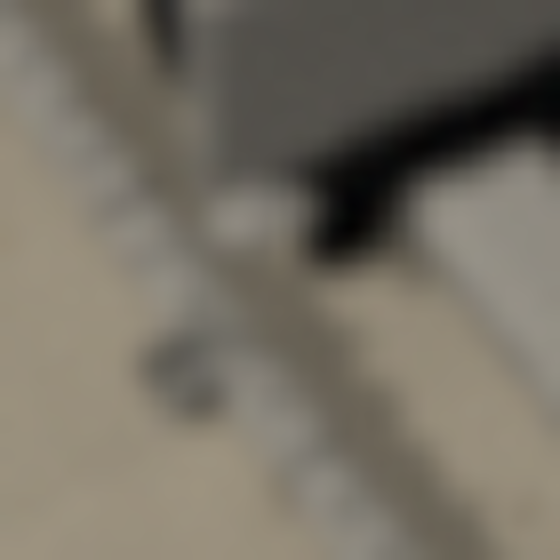

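View pics/z4.png

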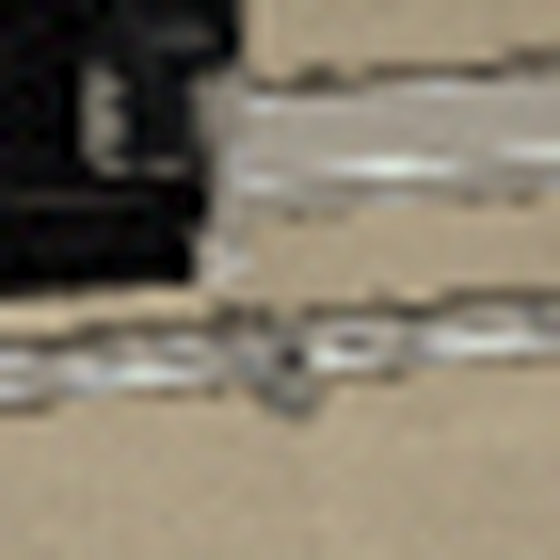

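The readings for the clip line disagree, from −234 to −240 mm local. There's plenty of time, so I'll ride the leg back gently and look at the clip from straight above.

>>> servo_tool(increments=[{"hand": 0.18, "travel": [12, 0, 0], "yaw": 0}, {"hand": 0.18, "travel": [12, 0, 0], "yaw": 0}, {"hand": 0.18, "travel": [12, 0, 0], "yaw": 0}, {"hand": 0.18, "travel": [12, 0, 0], "yaw": 0}, {"hand": 0.18, "travel": [12, 0, 0], "yaw": 0}, {"hand": 0.18, "travel": [12, 0, 0], "yaw": 0}, {"hand": 0.18, "travel": [0, 0, -20], "yaw": 0}, {"hand": 0.18, "travel": [0, 0, -35], "yaw": 0}, {"hand": 0.18, "travel": [0, 0, -35], "yaw": 0}, {"hand": 0.18, "travel": [-28, -10, 0], "yaw": 0}, {"hand": 0.18, "travel": [-28, -10, 0], "yaw": 0}, {"hand": 0.18, "travel": [-28, -10, 0], "yaw": 0}, {"hand": 0.18, "travel": [-28, -10, 0], "yaw": 0}, {"hand": 0.18, "travel": [-28, -10, 0], "yaw": 0}, {"hand": 0.18, "travel": [-28, -10, 0], "yaw": 0}, {"hand": 0.18, "travel": [0, 0, 0], "yaw": 0}])

```text
t: 13.2
tcp_pos: [0.5113, -0.1388, 0.1403]
tool_rot: [0.687, 0.726, -0.001, 0.0]
force: [-0.2, 0.1, -0.0]
finger_gap: 0.819
```

Run:
```python
from h import *
s=snap('wrist','wrist9')
q=manip.sense();print(q['t'],L(q['tcp_pos']),q['tcp_pos'][2],q['force'])
R=np.array(s['R']);print(L(-R.T@np.array(s['t'])))
u,v=proj(s,W((-.061,-.237,.02)));print(u,v)
crop('wrist9','z5',int(u)-40,int(v)-35,int(u)+40,int(v)+35,8); print(int(u)-40,int(v)-35)
```

```text
13.25 [-0.06008862 -0.3113376 ] 0.1402086724894322 [-0.69656408  0.29532275 -0.12326943]
[-0.05996387 -0.23666527]
276.63808335366133 116.69985070672561
236 81
```

View pics/wrist9.png

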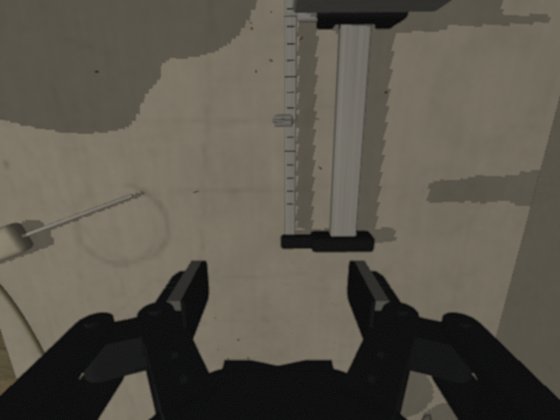

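View pics/z5.png

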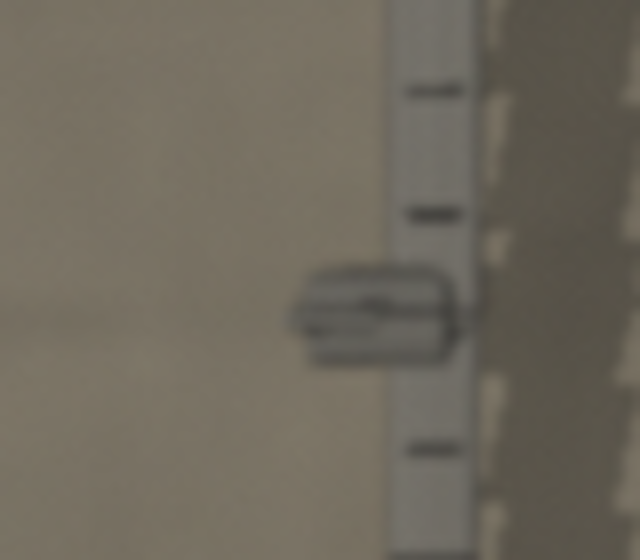

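Run:
```python
from h import *
s=load('wrist9'); g=lambda a,b,z:(L(atz(s,236+a/8,81+b/8,z))*1e3).round(1)
for z in (.015,.02,.026): print(z,g(370,316,z),g(300,320,z),g(370,270,z),g(370,362,z))
crop('wrist9','z6',270,0,330,40,12)
for y in (-.1647,): print((proj(s,W((-.055,y,.03)))-[270,0])*12)
```

```text
0.015 [ -56.2 -240.1] [ -63.7 -240.5] [ -56.3 -235.4] [ -56.2 -244.8]
0.02 [ -56.3 -240. ] [ -63.6 -240.4] [ -56.3 -235.5] [ -56.3 -244.7]
0.026 [ -56.4 -240. ] [ -63.6 -240.3] [ -56.4 -235.5] [ -56.4 -244.5]
[172.60807413 153.94577462]
```

View pics/z6.png

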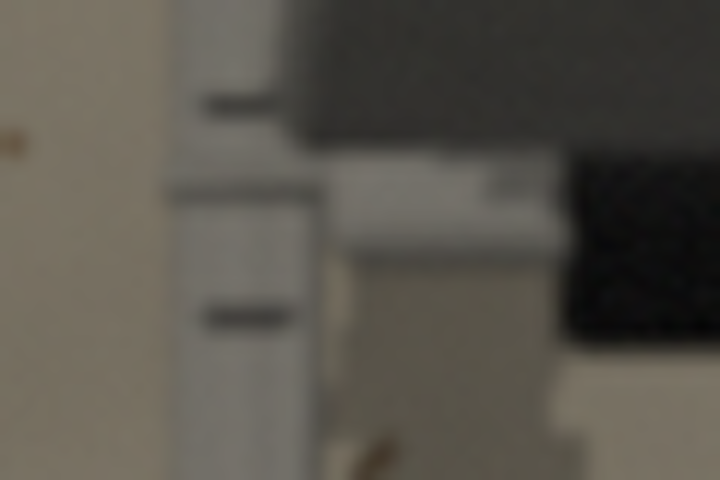

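From directly above, the clip line lies at −240.0 mm local. Pointer and flange start at about −165, so the pull is about 75 mm. I'm returning and pulling in full.

>>> servo_tool(increments=[{"hand": 0.18, "travel": [28, 10, 0], "yaw": 0}, {"hand": 0.18, "travel": [28, 10, 0], "yaw": 0}, {"hand": 0.18, "travel": [28, 10, 0], "yaw": 0}, {"hand": 0.18, "travel": [28, 10, 0], "yaw": 0}, {"hand": 0.18, "travel": [28, 10, 0], "yaw": 0}, {"hand": 0.18, "travel": [28, 10, 0], "yaw": 0}, {"hand": 0.18, "travel": [0, 0, 0], "yaw": 0}, {"hand": 0.18, "travel": [0, 0, 30], "yaw": 0}, {"hand": 0.18, "travel": [0, 0, 25], "yaw": 0}, {"hand": 0.18, "travel": [0, 0, 20], "yaw": 0}, {"hand": 0.18, "travel": [0, 0, 15], "yaw": 0}, {"hand": 0.18, "travel": [0, 0, 0], "yaw": 0}])

```text
t: 14.45
tcp_pos: [0.5598, 0.0359, 0.0482]
tool_rot: [0.686, 0.728, -0.002, -0.002]
force: [-0.3, 0.3, 0.3]
finger_gap: 0.823
```

Run:
```python
from h import *
q=manip.sense();print(q['t'],L(q['tcp_pos']),q['tcp_pos'][2],q['force'],q['finger_gap'])
```

```text
14.45 [-0.00196537 -0.14133682] 0.048173250364723225 [-0.30987694  0.34700318  0.28762687] 0.8230748530357188
```

>>> servo_tool(increments=[{"hand": 0.18, "travel": [-8, 0, 0], "yaw": 0}, {"hand": 0.18, "travel": [-8, 0, 0], "yaw": 0}, {"hand": 0.18, "travel": [-8, 0, 0], "yaw": 0}, {"hand": 0.18, "travel": [-8, 0, 0], "yaw": 0}, {"hand": 0.18, "travel": [-8, 0, 0], "yaw": 0}, {"hand": 0.18, "travel": [-8, 0, 0], "yaw": 0}, {"hand": 0.18, "travel": [-8, 0, 0], "yaw": 0}, {"hand": 0.18, "travel": [-8, 0, 0], "yaw": 0}, {"hand": 0.18, "travel": [-8, 0, 0], "yaw": 0}, {"hand": 0.18, "travel": [-5, 0, 0], "yaw": 0}, {"hand": 0.18, "travel": [-3, 0, 0], "yaw": 0}, {"hand": 0.18, "travel": [-2, 0, 0], "yaw": 0}, {"hand": 0.18, "travel": [0, 0, 0], "yaw": 0}, {"hand": 0.18, "travel": [0, 0, 0], "yaw": 0}])

```text
t: 15.85
tcp_pos: [0.5672, -0.0466, 0.0503]
tool_rot: [0.686, 0.728, 0.0, 0.0]
force: [-0.9, 3.2, 1.8]
finger_gap: 0.819
```

Run:
```python
from h import *
snap('wrist','wrist10');snap('side','side10');snap('scene','scene10')
crop('scene10','z7',245,205,300,260,12);crop('side10','z8',270,200,325,240,12);crop('wrist10','z9',140,230,320,350,4)
q=manip.sense();print(q['t'],L(q['tcp_pos']),q['tcp_pos'][2],q['force'],q['finger_gap'])
s=load('wrist10')
for y in (-.236,-.238,-.240,-.242): print(y,(proj(s,W((-.03,y,.091)))-[140,230])*4)
```

```text
16.0 [ 0.00067761 -0.22389702] 0.050245019124498976 [-0.63358005  3.25887264  2.15587399] 0.8170088590727544
-0.236 [252.95666749 443.14984437]
-0.238 [254.37512122 459.09459109]
-0.24 [255.77997148 474.88642204]
-0.242 [257.17141303 490.5275265 ]
```

View pics/z7.png

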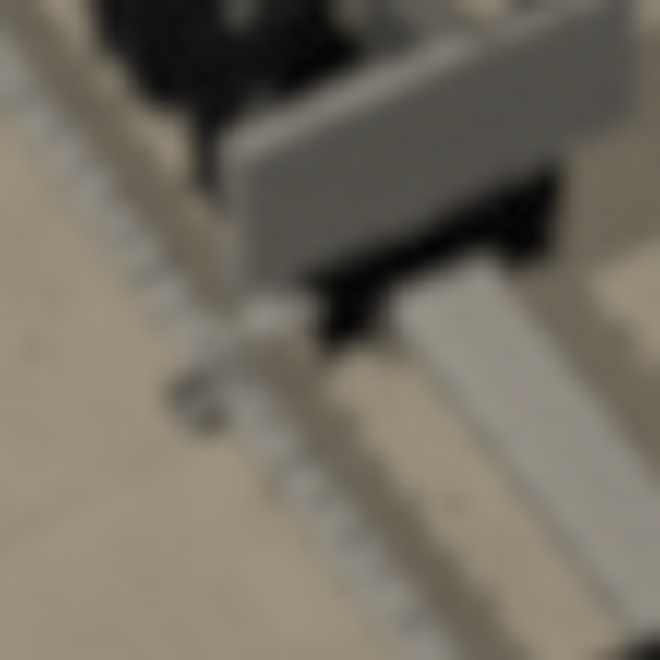

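View pics/z8.png

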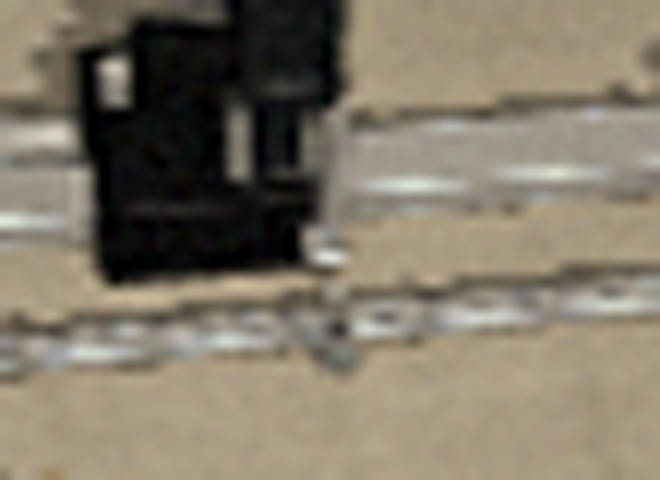

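View pics/z9.png

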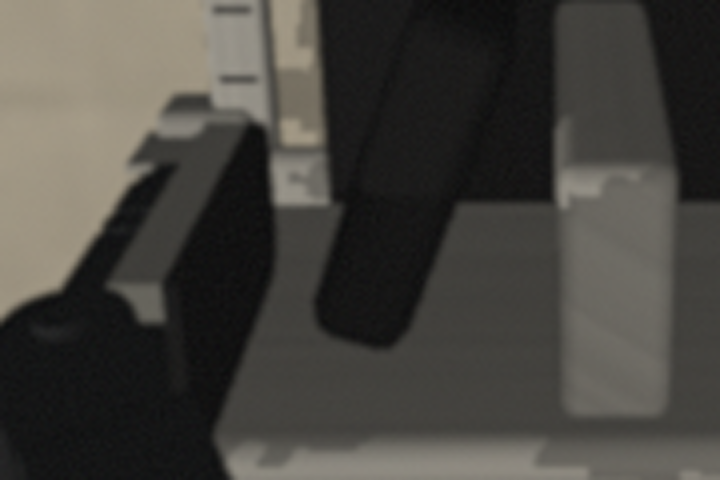

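The wrist view puts the flange at about −238 mm. The side view shows the pointer at about (325,245), almost straight above the clip at (330,340). I'll nudge 2 mm more and dwell.

>>> servo_tool(increments=[{"hand": 0.18, "travel": [-2, -0.5, 0], "yaw": 0}, {"hand": 0.18, "travel": [0, 0, 0], "yaw": 0}, {"hand": 0.18, "travel": [0, 0, 0], "yaw": 0}, {"hand": 0.18, "travel": [0, 0, 0], "yaw": 0}, {"hand": 0.18, "travel": [0, 0, 0], "yaw": 0}])

```text
t: 16.5
tcp_pos: [0.5671, -0.0486, 0.0502]
tool_rot: [0.686, 0.728, 0.0, 0.001]
force: [2.1, 3.8, -0.1]
finger_gap: 0.821
```

Run:
```python
from h import *
snap('wrist','wrist11');snap('side','side11')
crop('side11','z10',270,200,325,240,12);crop('wrist11','z11',140,230,320,350,4)
q=manip.sense();print(q['t'],L(q['tcp_pos']),q['tcp_pos'][2],q['force'],q['finger_gap'])
s=load('wrist11')
for y in (-.238,-.240,-.242): print(y,(proj(s,W((-.03,y,.091)))-[140,230])*4)
```

```text
16.6 [ 0.00029764 -0.22611052] 0.050256027383539736 [2.25149888 4.27413334 0.1984588 ] 0.82046994191648
-0.238 [254.62629675 442.88530639]
-0.24 [256.03916935 458.83425143]
-0.242 [257.43848846 474.63020052]
```

View pics/z10.png

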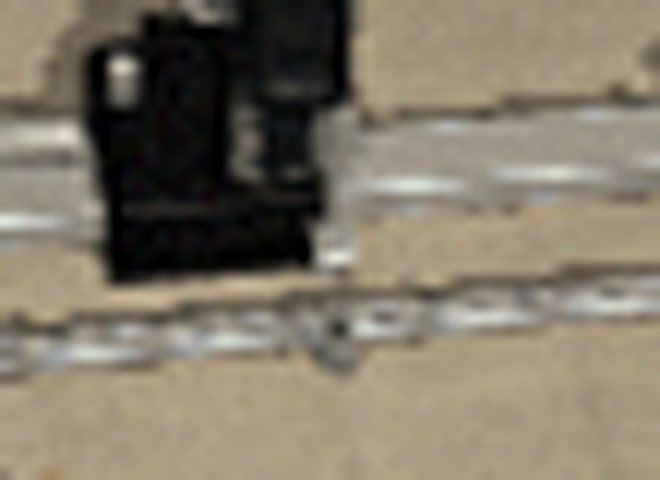

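View pics/z11.png

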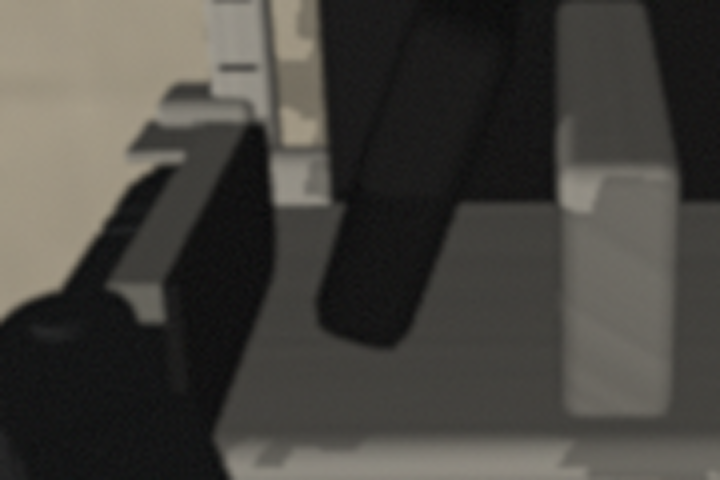

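Run:
```python
from h import *
s=load('wrist11'); f=lambda X:((proj(s,W(X))-[140,230])*4).round()
print('mark',f((-.061,-.24,.015)),f((-.061,-.24,.026)),'clip body',f((-.061,-.2355,.015)),f((-.061,-.2445,.015)))
print('pointer',f((-.04,-.24,.03)),f((-.04,-.239,.03)),f((-.04,-.241,.03)))
```

```text
mark [174. 123.] [153. 156.] clip body [172.  98.] [177. 148.]
pointer [283. 168.] [283. 163.] [284. 174.]
```

>>> servo_tool(increments=[{"hand": 0.3, "travel": [0, 0, 0], "yaw": 0}, {"hand": 0.4, "travel": [0, 0, 0], "yaw": 0}, {"hand": 0.5, "travel": [0, 0, 0], "yaw": 0}, {"hand": 0.55, "travel": [0, 0, 0], "yaw": 0}, {"hand": 0.6, "travel": [0, 0, 0], "yaw": 0}], newtons=40)

```text
t: 17.1
tcp_pos: [0.5666, -0.0485, 0.051]
tool_rot: [0.686, 0.728, 0.0, 0.0]
force: [-0.0, 5.0, 7.8]
finger_gap: 0.399
```

Run:
```python
from h import *
snap('wrist','wrist12')
crop('wrist12','z12',140,180,400,370,3)
q=manip.sense();print(q['t'],L(q['tcp_pos']),q['tcp_pos'][2],q['force'],q['finger_gap'])
```

```text
17.15 [ 1.21951275e-05 -2.25959217e-01] 0.05102235390010648 [0.49587945 4.42812542 6.56348632] 0.40151020379658847
```

View pics/z12.png

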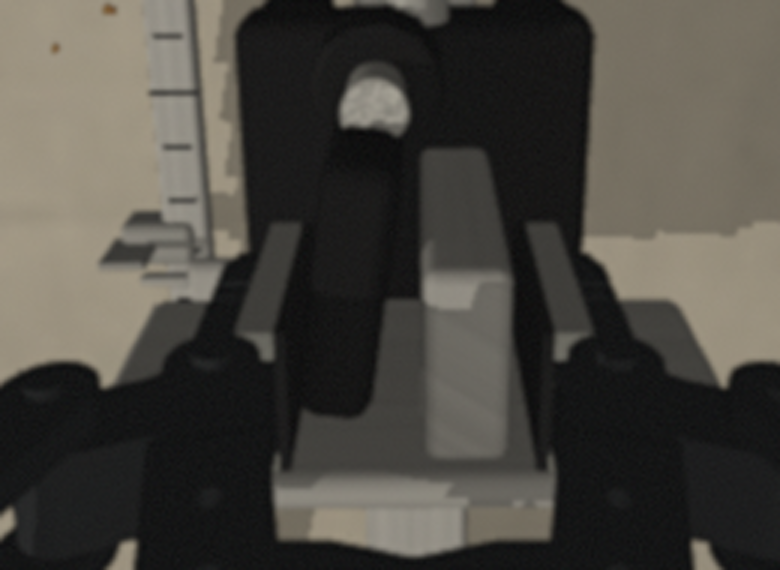

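The lever is being swept shut. The pointer tip is at about (165,275) in the crop, beside the clip at (100–190, 215–265). I'll check the alignment before fully closing.

Run:
```python
from h import *
crop('wrist12','z13',165,240,225,290,12)
s=load('wrist12'); f=lambda X:((proj(s,W(X))-[165,240])*12).round()
print('mark',f((-.061,-.24,.0)),f((-.061,-.24,.026)))
for y in(-.238,-.24,-.242):print('pointer',f((-.055,y,.03)),f((-.04,y,.03)))
g=lambda a,b,z:(L(atz(s,165+a/12,240+b/12,z))*1e3).round(1)
for z in (.015,.02,.026,.03): print(z,[g(100,b,z)[1] for b in (0,100,200,300,400)])
```

```text
mark [313. 130.] [176. 343.]
pointer [266. 345.] [562. 345.]
pointer [270. 380.] [565. 381.]
pointer [273. 416.] [567. 416.]
0.015 [np.float64(-225.5), np.float64(-231.3), np.float64(-237.2), np.float64(-243.3), np.float64(-249.5)]
0.02 [np.float64(-223.3), np.float64(-229.0), np.float64(-234.8), np.float64(-240.7), np.float64(-246.7)]
0.026 [np.float64(-220.8), np.float64(-226.3), np.float64(-231.9), np.float64(-237.6), np.float64(-243.3)]
0.03 [np.float64(-219.1), np.float64(-224.5), np.float64(-229.9), np.float64(-235.5), np.float64(-241.1)]
```

View pics/z13.png

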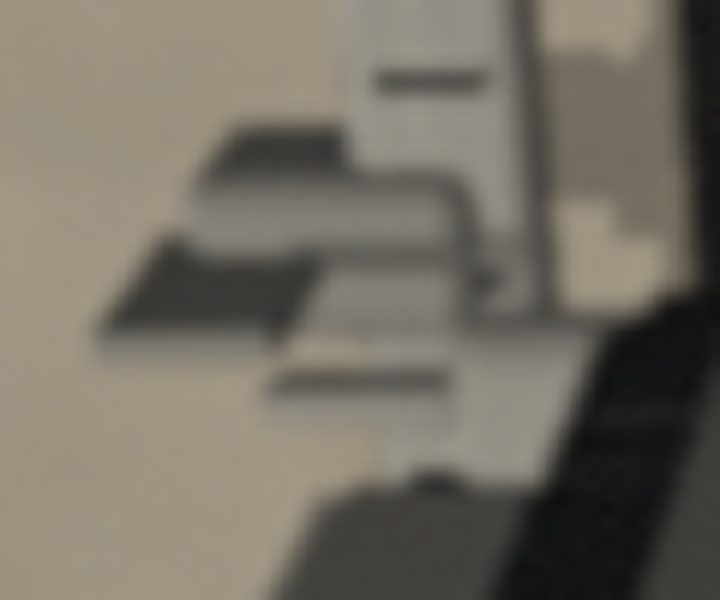

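The enlarged view shows the top edge of the clip line at row 345, which matches −240.1 mm. The pointer's top edge is at row 397, or about −240.9 mm, so they agree within about 1 mm. I'm closing fully.

>>> servo_tool(increments=[{"hand": 0.65, "travel": [0, 0, 0], "yaw": 0}, {"hand": 0.72, "travel": [0, 0, 0], "yaw": 0}, {"hand": 0.8, "travel": [0, 0, 0], "yaw": 0}, {"hand": 0.9, "travel": [0, 0, 0], "yaw": 0}, {"hand": 1, "travel": [0, 0, 0], "yaw": 0}, {"hand": 1, "travel": [0, 0, 0], "yaw": 0}, {"hand": 1, "travel": [0, 0, 0], "yaw": 0}, {"hand": 1, "travel": [0, 0, 0], "yaw": 0}], newtons=50)

```text
t: 17.95
tcp_pos: [0.568, -0.0488, 0.0519]
tool_rot: [0.685, 0.728, 0.001, 0.002]
force: [3.0, 4.1, 10.3]
finger_gap: 0.268
```

Run:
```python
from h import *
s=snap('wrist','wrist13');snap('side','side13');snap('scene','scene13')
crop('wrist13','z14',140,180,400,370,3);crop('wrist13','z15',165,240,225,290,12)
q=manip.sense();print(q['t'],L(q['tcp_pos']),q['tcp_pos'][2],q['force'],q['finger_gap'])
f=lambda X:((proj(s,W(X))-[165,240])*12).round()
print('mark',f((-.061,-.24,.026)))
for y in(-.238,-.24,-.242):print('pointer',f((-.055,y,.03)),f((-.04,y,.03)))
```

```text
18.1 [ 0.00143718 -0.22637635] 0.051850032880269986 [3.93678462 4.63031866 9.2779958 ] 0.2693655963324302
mark [150. 326.]
pointer [239. 328.] [535. 329.]
pointer [243. 364.] [538. 364.]
pointer [246. 399.] [540. 399.]
```

View pics/z14.png

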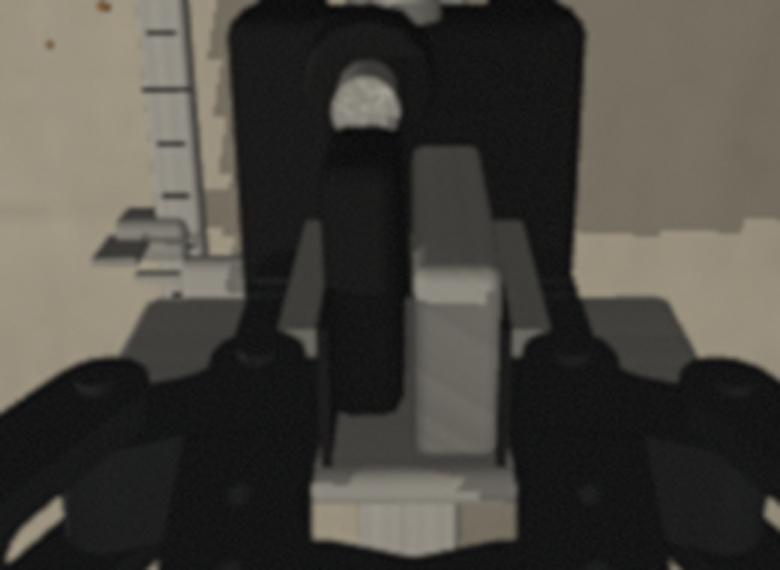

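View pics/z15.png

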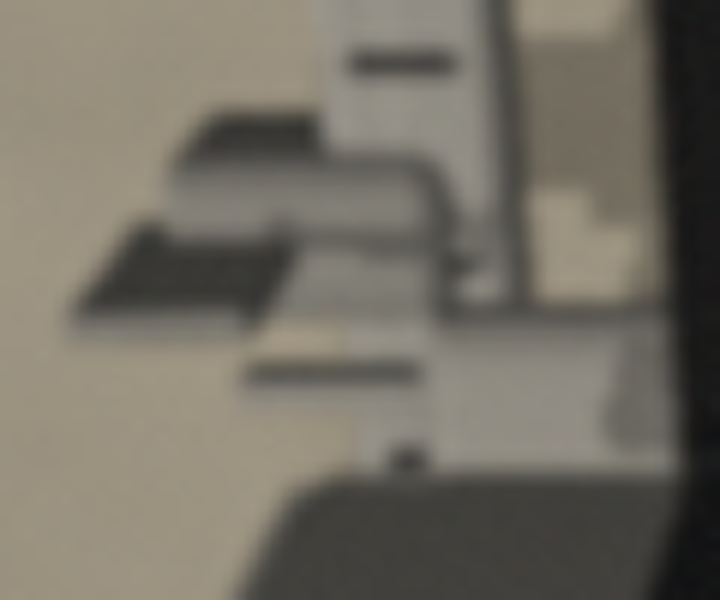

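View pics/side13.png

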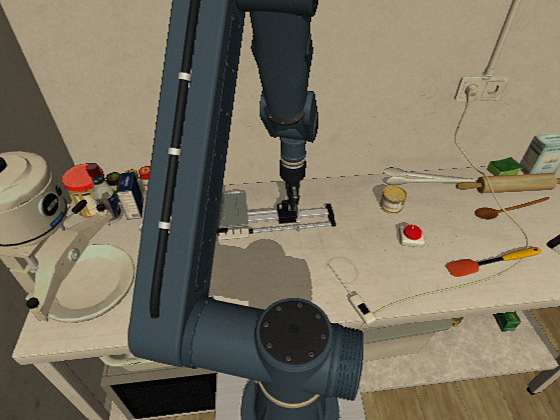

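>>> servo_tool(increments=[{"hand": 1, "travel": [0, 0, 0], "yaw": 0}, {"hand": 1, "travel": [0, 0, 0], "yaw": 0}, {"hand": 1, "travel": [0, 0, 0], "yaw": 0}, {"hand": 1, "travel": [0, 0, 0], "yaw": 0}, {"hand": 1, "travel": [0, 0, 0], "yaw": 0}])

```text
t: 18.6
tcp_pos: [0.568, -0.0489, 0.0519]
tool_rot: [0.685, 0.728, 0.001, 0.002]
force: [3.7, 4.5, 10.1]
finger_gap: 0.269
```

Run:
```python
from h import *
s=load('wrist13')
# lever edges vs post edges, z=.084/.088, crop scale 3 offset (140,180)
g=lambda a,b,z:(L(atz(s,140+a/3,180+b/3,z))*1e3).round(1)
print('lever left',g(326,200,.084),g(336,400,.084),'lever right',g(402,250,.084),g(404,400,.084),'post',g(414,270,.088),g(416,450,.088))
q=manip.sense();print(q['t'],L(q['tcp_pos']),q['tcp_pos'][2],q['force'],q['finger_gap'],abs(q['qd']).max())
```

```text
lever left [ -10.4 -199.9] [  -9.8 -231.3] lever right [-2.000e-01 -2.073e+02] [   0.  -231.3] post [   1.4 -208.2] [   1.8 -236.7]
18.6 [ 0.00143915 -0.22640459] 0.051866179636910474 [ 3.68710675  4.51737292 10.09317169] 0.2689281665929845 0.0016201428969656228
```

```bash
python3 -c "
from station import manip
print(manip.sign_off())"
```

```text
the job is handed in; nothing more can be done
None
```

I shut the guard lid, pulled the stop leg to the index clip and squeezed the cam lever shut against the post. I handed the job in at 18.6 s, still holding the leg; no verdict is reported.

**Last checks**
- **Lid:** I pressed it down with about 19 N, and the fingertips stopped at 67.9 mm, which matches the shut height of 68 mm. The pictures show it flat on the trough.
- **Pointer and clip:** the last close view puts the pointer about 1.3 mm past the clip line, inside the 6 mm limit.
- **Lever:** its edges measure within about 0.02 rad of parallel to the post. The fingers closed to about 23 mm, against 24 mm for the shut grip.
- **Hold:** the wrist reads about 4.5 N along the pull, the grip command is 50 N, and the arm was at rest.

**What disagreed or was not fully checked**
- **Clip position:** my first slanted views gave the clip anywhere from −234 to −242 mm. I let the leg back gently, measured the clip from straight above at −240.0 mm, and then pulled again.
- **Upward force:** about 10 N of upward force remained on the fingers at the end, probably from friction against the flange. I left it alone.
- **Clip and bystanders:** I never touched or came near them. The clip still reads −240 mm. The tin and timer look unmoved in the last side picture, but the arm hid the ramekin and jam jar there and I did not measure any bystander again.

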